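# Recharge and seal the keeping case

### The arm

A 6-joint arm with a two-finger parallel gripper is mounted at the origin on the work surface. World frame = base frame: x ahead of the robot, y to its left, z up, the work surface at z = 0. Lengths are in m, angles in rad, forces in N, time in s.
With the tool pointing down it reaches from about 0.325 to 0.775 m from the base axis. Payload 9.3 kg.
Tool frame: the origin (TCP) lies on the centre line of the jaws, within the pads' length; the fingertips stand 14 mm ahead of it and the grasp point (between the pads) lies 5 mm behind it; x points along the fingers, y is the direction in which the jaws open and shut, and the axes are right-handed (so a half turn about x gives the same grasp; the last joint's range is limited). The gripper opens to 85 mm and grips with 20 to 120 N. Pads are 22 mm wide; open, the fingers measure 114 mm over their backs; the gripper's body (76 mm by 85 mm) begins 54 mm behind the grasp point. The pads swing forward as they close: fully open they stand 13 mm farther back than shut.
Start: joints at [-1.395, 0.259, 0.021, 1.334, 0, 1.418], TCP at [0.178, -0.521, 0.245] pointing down, gripper open.
Joint ranges: [-3.04, 3.04], [-0.91, 1.82], [-1.04, 1.36], [-1.92, 1.95], [-1.52, 1.45], [-3.14, 3.14]. Speed limits (rad/s): [2.22, 2.22, 2.79, 3.14, 3.14, 3.14].

### API

Orientations are given as a rotation vector (axis times angle).
In Python, from bench import status, grab_frame, calibration, workorder gives the robot as it stands.
- The arm moves only by the tool apply_moves, never from a script. Its argument "motion" is a list of rows, each a list of 3 entries, a list of its own where there are three numbers: the shift along the tool's x, y, z in cm, then the turn, a rotation vector about the tool's x, y, z in rad, then the finger opening in cm, from 0 to 8.54. In form: [[[x, y, z], [ax, ay, az], hand], ...]. A call has 1 to 20 rows; each row shifts and turns the pose as measured when the row begins, along the tool's axes as they then stand; what a row does not reach is not made up. A row lasts 1/8 s, in which the tool goes at most 62.5 mm and 10.7 degrees, less where a joint would pass 70% of its speed; a pose out of reach is approached as far as the arm can. A call is refused whole if a number of a shift passes 6.25 or a number of a turn 0.188, either way. A call with a gripper value outside its range is refused whole. The fingers move at their own pace and stop on an object; the grip force is fixed at half the most. Time passes only in rows, so rows that do not move let the fingers close. It gives the time, the measured TCP pose, the force and the opening at its end, in the units of the state.
- status.get_state(): the state, without advancing time (a new reading comes with each control period).
- grab_frame(name): name is "side" or "top"; returns the picture (420x560x3 uint8, blue, green, red); there is no depth.
- calibration(name): a dict with "fov_y" (degrees; the focal length in pixels is half the picture's height over the tangent of half this angle, whatever the lens; pixels are square), "cx", "cy" (the principal point, pixels), "extrinsics" (4x4, takes a point from world to camera coordinates). Camera axes: x right, y up, looking along -z (the intrinsics and any distortion apply to the point x, -y, -z); pixel columns grow to the right and rows downward; lengths in m; the calibration is good to about 2 mm. A picture is of the moment at which its call begins. calibration takes no time and is no camera call.
- workorder.job_done(): hands the job in, once; it reports no verdict.
The state is a dict: "clock": time; "qpos": joint angles; "joint_vel": joint speeds; "effort": joint torques, N m; "tool_pos": TCP position; "ee_rot": TCP orientation; "contact_force": force on the tool from outside, world axes, zero at the start; "moment": the same for the moment, N m; "finger_gap": finger opening in m.
Only numpy, scipy, OpenCV 4.12 (cv2) and the standard library are available. Lean on these libraries where they do the work, as an engineer would, in place of code of your own. Each camera call takes 0.05 s, during which the arm holds its last target.

### The job

Stand the fresh blue humidity cartridge in the white holder inside the open wooden keeping case, then swing the lid down and press it against its rubber gasket until the orange snap catch clicks over the lid's lip and holds it shut by itself. Press gently: the case must never be pushed with more than 22 N. Leave the grey spent cartridge and everything else on the bench where it is.

Things in the scene. Friction and masses are not known exactly. Their poses are not given: they have to be found in the camera images.
- case: Dark wooden case fixed to the bench, 240 (x) by 170 (y) by 60 mm to the rim, walls 8 mm. Origin: centre of its underside; z up, +y to the hinged side, -y to the side with the orange catch. A black rubber gasket stands 8 to 16 mm above the rim. A tray with brown sticks (to 47 mm high) fills the -x end inside. No part of case, lid or catch may be pushed with more than 22 N.
- well (a point): Centre of the floor of the white rectangular holder inside the case, 6 mm above the bench (case frame x = +30, y = -34 mm); axes as the case. Its opening is 40 (x) by 66 mm (y), its walls 3 mm thick and 10 mm high; the cartridge stands in it with its long side along y, either way round.
- fresh_center (a point): Centre of the fresh cartridge: loose block of blue plastic with a white perforated top, 34 (x) by 60 (y) by 46 mm (z), about 0.09 kg, standing on the bench; centre 23 mm above its underside, axes along its sides. Fingers closing along its x grip 34 mm; keep the fingertips 12 mm or more above its underside, clear of the holder's walls.
- spent_center (a point): Centre of the spent cartridge, the same block all in grey; stands on the bench beside the fresh one. Leave it.
- hinge (a point): Middle of the lid's hinge line, 68 mm above the bench, at case frame y = +93 mm; axes as the case; the hinge runs along x.
- lid (a joint): Lid angle, rad: 0 = down on its stop, grows as it opens, 1.57 upright, more leans back. Flat wooden slab 242 (x) by 178 by 14 mm, mid-plane through the hinge line, from 5 to 183 mm off it. A stiff hinge (0.36 N m) keeps it where it is left. Case by case it meets the gasket at 0.04 to 0.09 and, caught, rests somewhere in 0.005 to 0.058; not caught, the gasket lifts it again.
- lid_pad (a point): Centre of the round cork press spot (38 mm across) on the lid's outer face (the top when shut), 148 mm from the hinge line, mid-width, 7 mm out from the lid's mid-plane. Axes fixed to the lid: z out of the outer face, -y to the free edge. Pressing here, shutting takes some 10 to 18 N, the gasket adding about 4 N per mm until it bottoms soon after the catch snaps.
- clip (a joint): Outward travel of the orange sprung snap catch, m: 0 = home (at rest, or caught over the lid's steel lip); the lip pushes it out about 0.0045 on the way down and it springs back to 0 when it has caught. 30 mm wide, in the middle of the case's -y side; its top stands 85 to 95 mm above the bench; the lip meets it at a lid angle of 0.08 to 0.13.
- glue_jar: Clear jar with orange cap, 64 mm across, 85 mm high; leave it. Origin: centre of its underside.
- bowl: White bowl, 100 mm across, 45 mm high; leave it. Origin: centre of its underside.
- brush: Brush, 190 mm long, lying; leave it. Origin: underside.
- gauge: Light wooden plate with four holes, 70 by 160 by 12 mm; leave it. Origin: centre of its underside.
- tin: Copper-coloured tin, 76 mm across, 100 mm high; leave it. Origin: centre of its underside.
There are look-alikes about, which are no part of the job. Of the things that look like the part that bears fresh_center, take the one that is farthest to the robot's left at the start.

How it is judged:
By the outcome, as a careful person would: the job done as asked, in the order asked, and still so for the second after the job is handed in, with the robot touching nothing.
It also fails if it takes over 70 s, if anything falls off the work surface, if the arm or the gripper's body presses on something with over 40 N, if the wrist force passes 120 N, or if a joint passes its speed limit or range.

## Working session

There is one attempt and no reset: what is moved stays moved. The work goes in short steps, Python scripts to look and compute and a tool call to move; the robot and the scene stay as the last step left them, time stands still between calls to the robot, and variables do not carry over. Pictures are saved under pics/ and viewed, and the job is handed in when it is done.

Besides the shell and the picture viewer there is one more tool, called after "Request:" as name([rows], argument=value, ...), one row to a line, values as JSON. apply_moves: Moves the arm, as the interface text tells. Its arguments: {"type":"object","properties":{"motion":{"type":"array"}},"required":["motion"]}

```bash
mkdir -p pics; ls
python3 - <<'E'
from bench import status, grab_frame, calibration
import cv2
for n in("side","top"):
    cv2.imwrite(f"pics/{n}0.png",grab_frame(n)); c=calibration(n); print(n,{k:(v if k!='extrinsics' else [list(map(lambda t:round(t,4),r)) for r in v]) for k,v in c.items()})
print(status.get_state())
E
```

```text
pics
side {'fov_y': 53.94358089772881, 'cx': 279.0849612174587, 'cy': 216.14036190878232, 'extrinsics': [[np.float64(-0.8727), np.float64(-0.4881), np.float64(0.0156), np.float64(0.4207)], [np.float64(0.3891), np.float64(-0.6757), np.float64(0.6262), np.float64(-0.2806)], [np.float64(-0.2951), np.float64(0.5525), np.float64(0.7795), np.float64(-1.0629)], [np.float64(0.0), np.float64(0.0), np.float64(0.0), np.float64(1.0)]]}
top {'fov_y': 52.53411782162338, 'cx': 279.5195063020936, 'cy': 215.1713232839745, 'extrinsics': [[np.float64(-0.0294), np.float64(-0.9993), np.float64(-0.023), np.float64(-0.0165)], [np.float64(0.99), np.float64(-0.0323), np.float64(0.137), np.float64(-0.5284)], [np.float64(-0.1376), np.float64(-0.0187), np.float64(0.9903), np.float64(-1.3138)], [np.float64(0.0), np.float64(0.0), np.float64(0.0), np.float64(1.0)]]}
{'clock': 0.1, 'qpos': array([-1.39462270e+00,  2.59133568e-01,  2.08625801e-02,  1.33369761e+00,
       -2.62481779e-06,  1.41817660e+00]), 'joint_vel': array([ 0.00013661, -0.00313026,  0.00176762, -0.00077913,  0.00020793,
        0.00177989]), 'effort': array([ 6.05126217e-03, -5.56693876e+01,  3.45071411e+01,  1.16302006e-02,
       -1.08304318e-04, -1.74776358e-05]), 'tool_pos': array([ 0.1775407 , -0.52032094,  0.24473769]), 'ee_rot': array([ 2.0438753 ,  0.34028346, -2.04390934]), 'contact_force': array([-0.76791412,  0.51288486,  0.16486969]), 'moment': array([-0.03335666,  0.0347742 , -0.00632731]), 'finger_gap': 0.08508313553706762}
```

View pics/side0.png

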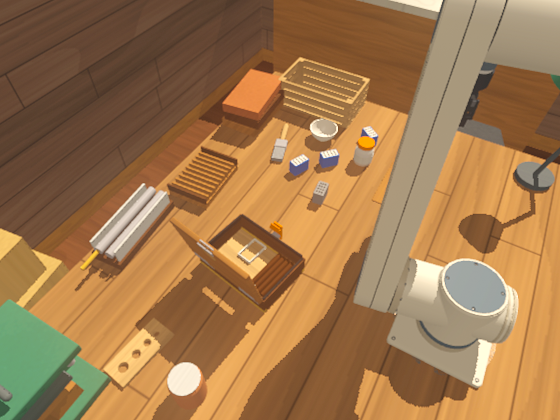

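View pics/top0.png

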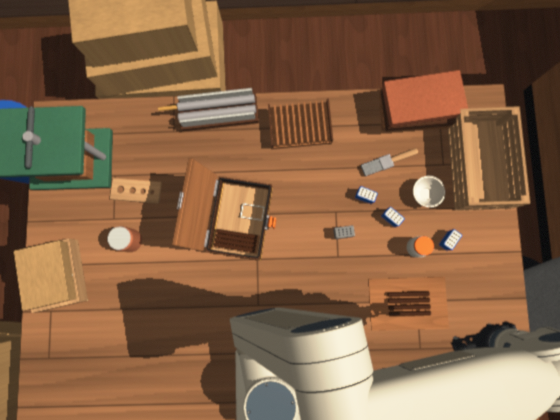

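```bash
cat > h.py <<'E'
import numpy as np, cv2
from scipy.optimize import least_squares
from bench import calibration
C={n:calibration(n) for n in("side","top")}
def K(n):
    c=C[n]; f=210/np.tan(np.radians(c['fov_y'])/2); return np.array([[f,0,c['cx']],[0,f,c['cy']],[0,0,1.]])
def proj(n,P):
    P=np.atleast_2d(P); E=np.array(C[n]['extrinsics']); q=P@E[:3,:3].T+E[:3,3]; q=q*[1,-1,-1]; q=q@K(n).T; return q[:,:2]/q[:,2:]
def onz(n,uv,z):
    E=np.array(C[n]['extrinsics']); R,t=E[:3,:3],E[:3,3]; o=-R.T@t
    d=R.T@(np.linalg.inv(K(n))@[uv[0],uv[1],1]*[1,-1,-1]); return o+d*(z-o[2])/d[2]
def tri(a,b):
    r=least_squares(lambda P:np.r_[proj("side",P)[0]-a,proj("top",P)[0]-b],[.5,0,.05]); return r.x,r.fun
E
python3 - <<'E'
from h import *
def crop(src,x0,y0,x1,y1,s,out):
    im=cv2.imread(f"pics/{src}.png")[y0:y1,x0:x1]; cv2.imwrite(f"pics/{out}.png",cv2.resize(im,None,fx=s,fy=s,interpolation=cv2.INTER_CUBIC))
crop("side0",270,110,390,210,6,"c1"); crop("top0",325,175,475,265,5,"c2")
crop("side0",170,205,310,310,5,"c3"); crop("top0",165,150,285,265,5,"c4")
print(proj("top",[[0,0,0],[.178,-.521,.245]]),proj("side",[[0,0,0],[.178,-.521,.245]]))
E
```

```text
[[274.18861679 386.30209571]
 [472.81967378 333.41793355]] [[442.42779829 325.06460695]
 [457.27966259 116.02141621]]
```

View pics/c1.png

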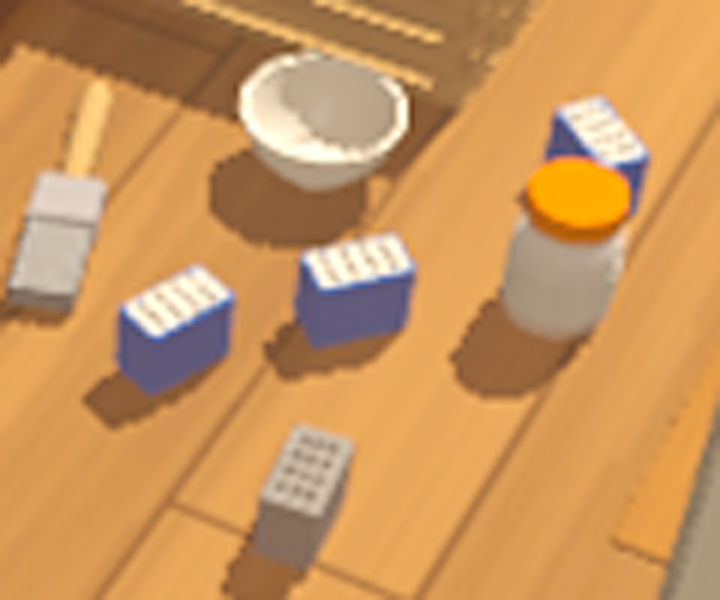

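View pics/c2.png

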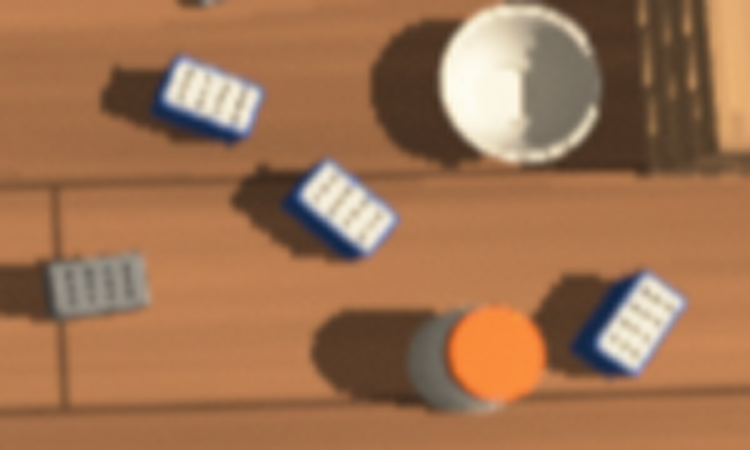

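View pics/c3.png

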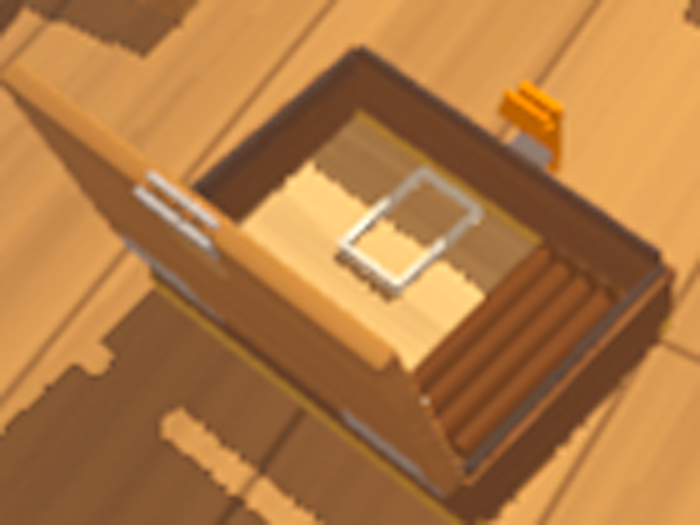

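View pics/c4.png

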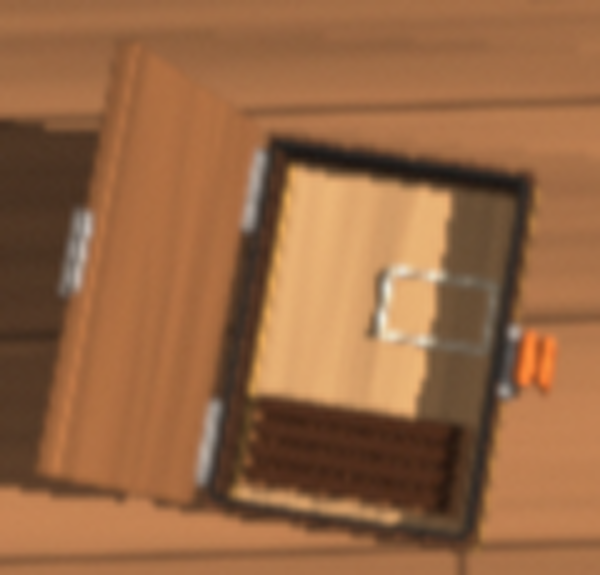

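Run:
```python
from h import *
def crop(src,x0,y0,x1,y1,s,out):
    im=cv2.imread(f"pics/{src}.png")[y0:y1,x0:x1]; return cv2.resize(im,None,fx=s,fy=s,interpolation=cv2.INTER_NEAREST)
a=crop("side0",285,150,315,180,13,""); b=crop("top0",352,180,382,210,13,"")
for im,(x0,y0) in((a,(285,150)),(b,(352,180))):
    for i in range(0,30,5):
        cv2.putText(im,str(x0+i),(i*13,10),0,.35,(0,255,255),1);cv2.putText(im,str(y0+i),(0,i*13+10),0,.35,(0,255,255),1)
        cv2.line(im,(i*13,0),(i*13,389),(0,255,255),1);cv2.line(im,(0,i*13),(389,i*13),(0,255,255),1)
cv2.imwrite("pics/c5.png",np.hstack([a,b]))
```

```text
(no output)
```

View pics/c5.png

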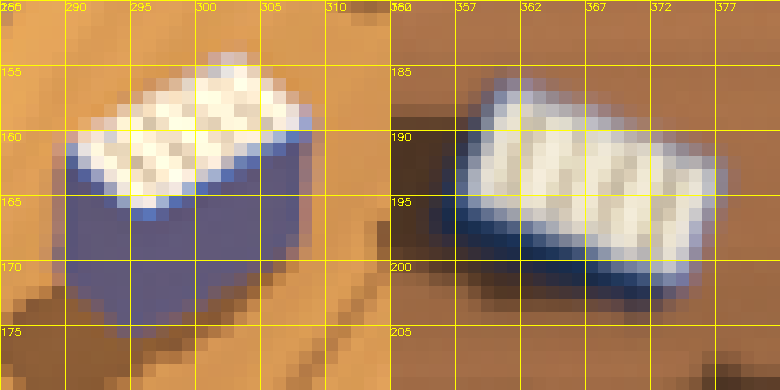

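```bash
cat >> h.py <<'E'
def grid(im,x0,y0,x1,y1,s,st=10):
    a=cv2.resize(im[y0:y1,x0:x1],None,fx=s,fy=s,interpolation=cv2.INTER_NEAREST)
    for x in range(-(-x0//st)*st,x1,st): cv2.line(a,((x-x0)*s,0),((x-x0)*s,a.shape[0]),(0,255,255),1); cv2.putText(a,str(x),((x-x0)*s,10),0,.35,(255,255,0),1)
    for y in range(-(-y0//st)*st,y1,st): cv2.line(a,(0,(y-y0)*s),(a.shape[1],(y-y0)*s),(0,255,255),1); cv2.putText(a,str(y),(0,(y-y0)*s+10),0,.35,(255,255,0),1)
    return a
def box(sx,sy,z0,z1): return np.array([[a*sx/2,b*sy/2,z] for z in(z0,z1) for a,b in((-1,-1),(1,-1),(1,1),(-1,1))])
def T(p,P):
    c,s=np.cos(p[2]),np.sin(p[2]); P=np.atleast_2d(P); return np.c_[p[0]+c*P[:,0]-s*P[:,1],p[1]+s*P[:,0]+c*P[:,1],P[:,2]]
E
python3 - <<'E'
from h import *
cv2.imwrite("pics/c6.png",grid(cv2.imread("pics/side0.png"),170,208,308,310,5))
cv2.imwrite("pics/c7.png",grid(cv2.imread("pics/top0.png"),170,155,280,260,5))
# block fit
L=np.array
side={ 'L':(289.9,161.5),'T':(302.3,154),'R':(309,159.5),'N':(296,166.5)}
top=[(361.2,185.7),(377.7,191.7),(374.5,202),(357.8,196)]
for k,t in zip(('L','T','R','N'),top): pass
# rays on z=.046
for u in side.values(): print('s',onz('side',L(u)-.5,.046).round(4))
for u in top: print('t',onz('top',L(u)-.5,.046).round(4))
E
```

```text
s [ 0.6078 -0.2933  0.046 ]
s [ 0.5888 -0.3463  0.046 ]
s [ 0.5572 -0.3337  0.046 ]
s [ 0.5793 -0.2826  0.046 ]
t [ 0.6136 -0.2928  0.046 ]
t [ 0.5926 -0.3436  0.046 ]
t [ 0.56   -0.3316  0.046 ]
t [ 0.5809 -0.2803  0.046 ]
```

View pics/c6.png

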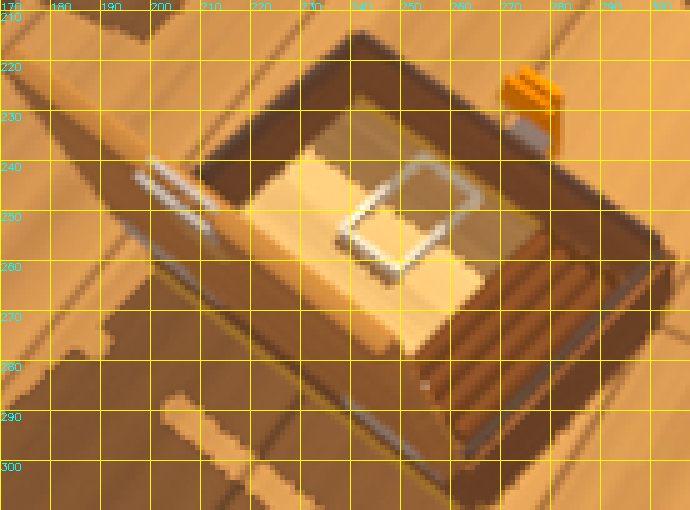

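View pics/c7.png

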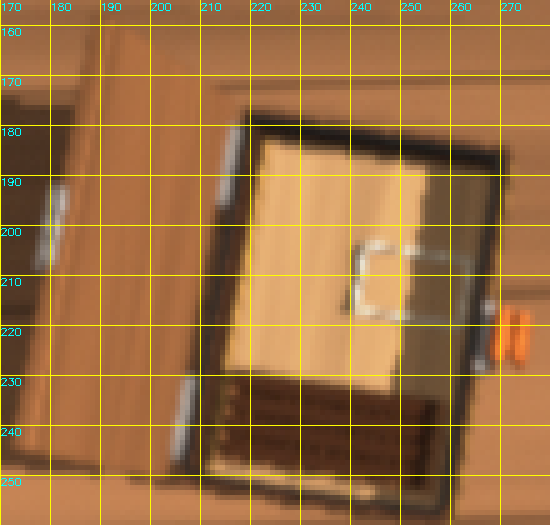

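Run:
```python
from h import *
A=np.array
# block
tb=box(.034,.060,-.023,.023)
side={7-1+0:None}
S=[(6,(289.9,161.5)),(5,(302.3,154)),(4,(309,159.5)),(7,(296,166.5))]
# idx: 4=(-,-) 5=(+,-) 6=(+,+) 7=(-,+)
Tp=[(6,(361.2,185.7)),(5,(377.7,191.7)),(4,(374.5,202)),(7,(357.8,196))]
def f(p):
    P=T(p[:3],tb+[0,0,p[3]]); r=[]
    for n,L in(("side",S),("top",Tp)):
        q=proj(n,P)
        for i,u in L: r+=list(q[i]-(A(u)-.5))
    return A(r)
r=least_squares(f,[.585,-.313,-.36,.023]); print('block',r.x.round(4)); print(r.fun.round(1))
# case
hb=box(.046,.072,.0,.016)+[.030,-.034,0]
hS=[(5,(253,238.2)),(4,(266.3,247)),(7,(248.3,264)),(6,(237,254))]
hT=[(6,(242.5,203)),(5,(265,206)),(7,(240,217.5))]
cb=box(.240,.170,0,.060)
gS=[(5,(241.5,214)),(4,(304,256)),(7,(263,300))]
gT=[(6,(218.5,178)),(5,(270.5,185)),(4,(259,258))]
def fc(p,full=False):
    r=[]
    P=T(p[:3],hb)
    for n,L in(("side",hS),("top",hT)):
        q=proj(n,P)
        for i,u in L: r+=list(q[i]-(A(u)-.5))
    G=cb.copy(); G[4:,2]=p[3]; G=T(p[:3],G)
    for n,L in(("side",gS),("top",gT)):
        q=proj(n,G)
        for i,u in L: r+=list((q[i]-(A(u)-.5)))
    return A(r)
r=least_squares(fc,[.45,.1,-.13,.07],loss='soft_l1'); p=r.x; print('case',p.round(4)); print(fc(p).reshape(-1,2).round(1).tolist())
np.save('case.npy',p)
```

```text
block [ 0.5849 -0.3125 -0.3722  0.0238]
[-1.4 -0.1 -0.2 -0.3 -0.1 -0.4 -0.8  0.5 -0.6  0.6  1.1  0.8  1.   0.5
 -0.5  0.3]
case [ 0.5212  0.0951 -0.1784  0.0687]
[[0.3, 0.2], [-1.0, -0.2], [0.2, -1.0], [-0.6, 0.2], [0.1, 0.6], [-0.5, 0.8], [0.3, 0.1], [-2.6, -1.5], [0.7, 1.2], [0.1, 1.4], [-0.3, -1.7], [1.0, -1.1], [0.7, 2.1]]
```

```bash
cat >> h.py <<'E'
def lidp(x,d,n,th): return np.array([x,.093-d*np.cos(th)+n*np.sin(th),.068+d*np.sin(th)+n*np.cos(th)])
def lidbox(th): return np.array([lidp(x,d,n,th) for n in(-.007,.007) for x,d in((-.121,.005),(.121,.005),(.121,.183),(-.121,.183))])
def wire(im,n,P,col,s=1,o=(0,0)):
    q=(proj(n,P)+.5-o)*s
    for a,b in((0,1),(1,2),(2,3),(3,0),(4,5),(5,6),(6,7),(7,4),(0,4),(1,5),(2,6),(3,7)): cv2.line(im,tuple(map(int,q[a])),tuple(map(int,q[b])),col,1,cv2.LINE_AA)
E
python3 - <<'E'
from h import *
p=np.load('case.npy')
A=np.array
# lid free edge corners
lS=[(6,(171,219)),(7,(248.5,277.5))] 
for th in (1.57,1.7,1.8,1.9,2.0):
    P=T(p,lidbox(th)); print(th,proj('side',P)[[2,3,6,7]].round(0).tolist(),proj('top',P)[[2,3,6,7]].round(0).tolist())
E
```

```text
1.57 [[184.0, 206.0], [261.0, 262.0], [179.0, 209.0], [257.0, 266.0]] [[206.0, 160.0], [191.0, 248.0], [201.0, 159.0], [185.0, 247.0]]
1.7 [[176.0, 212.0], [254.0, 269.0], [172.0, 216.0], [250.0, 274.0]] [[198.0, 159.0], [182.0, 247.0], [193.0, 158.0], [177.0, 246.0]]
1.8 [[171.0, 217.0], [248.0, 275.0], [166.0, 221.0], [244.0, 281.0]] [[191.0, 158.0], [175.0, 246.0], [187.0, 158.0], [171.0, 245.0]]
1.9 [[165.0, 223.0], [243.0, 282.0], [161.0, 228.0], [238.0, 288.0]] [[185.0, 158.0], [169.0, 245.0], [181.0, 158.0], [165.0, 244.0]]
2.0 [[160.0, 229.0], [237.0, 289.0], [156.0, 234.0], [233.0, 295.0]] [[180.0, 158.0], [164.0, 244.0], [176.0, 158.0], [160.0, 244.0]]
```

Run:
```python
from h import *
p=np.load('case.npy'); th=1.8
b=[.5849,-.3125,-.3722]
out=[]
for n,(x0,y0,x1,y1) in(("side",(160,205,310,315)),("top",(165,150,275,262))):
    im=cv2.imread(f"pics/{n}0.png")[y0:y1,x0:x1]; s=5; im=cv2.resize(im,None,fx=s,fy=s,interpolation=cv2.INTER_CUBIC)
    wire(im,n,T(p,lidbox(th)),(255,255,0),s,(x0,y0)); wire(im,n,T(p,box(.24,.17,0,.06)),(0,255,0),s,(x0,y0))
    wire(im,n,T(p,box(.046,.072,0.006,.016)+[.03,-.034,0]),(0,0,255),s,(x0,y0))
    cv2.imwrite(f"pics/o_{n}.png",im)
```

```text
(no output)
```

View pics/o_side.png

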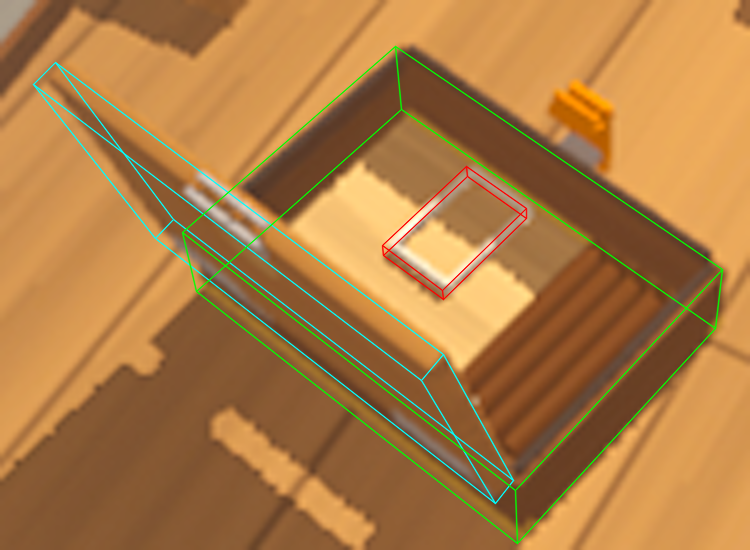

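View pics/o_top.png

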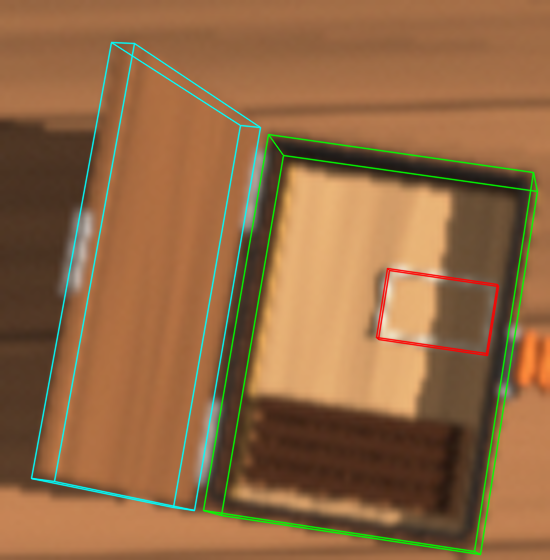

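```bash
cat >> h.py <<'E'
from scipy.spatial.transform import Rotation as Rn
def st():
    from bench import status
    return status.get_state()
def down(yaw): # tool x down, tool y at yaw
    y=np.array([np.cos(yaw),np.sin(yaw),0]); x=np.array([0,0,-1.]); return Rn.from_matrix(np.c_[x,y,np.cross(x,y)])
def go(pos,R=None):
    s=st(); R0=Rn.from_rotvec(s['ee_rot']); 
    print('shift cm (tool)',(R0.inv().apply(np.array(pos)-s['tool_pos'])*100).round(2), 'turn',(R0.inv()*R).as_rotvec().round(3) if R is not None else '')
    print('pos',s['tool_pos'].round(4),'R\n',R0.as_matrix().round(3),'q',s['qpos'].round(3),'F',s['contact_force'].round(1),'gap',round(s['finger_gap'],4),'t',round(s['clock'],2))
E
python3 - <<'E'
from h import *
for y in(-.372,-.372+np.pi): go([.5849,-.3125,.2],down(y))
p=np.load('case.npy'); print(T(p,[.03,-.034,.006]),T(p,lidp(0,.148,.007,0)))
E
```

```text
shift cm (tool) [  4.49  -6.51 -45.26] turn [-0.87  -0.001  0.001]
pos [ 0.1775 -0.5203  0.2447] R
 [[-0.     0.323 -0.946]
 [ 0.001 -0.946 -0.323]
 [-1.    -0.001 -0.   ]] q [-1.395  0.259  0.021  1.334 -0.     1.418] F [-0.8  0.5  0.2] gap 0.0851 t 0.1
shift cm (tool) [  4.49  -6.51 -45.26] turn [2.272e+00 1.000e-03 1.000e-03]
pos [ 0.1775 -0.5203  0.2447] R
 [[-0.     0.323 -0.946]
 [ 0.001 -0.946 -0.323]
 [-1.    -0.001 -0.   ]] q [-1.395  0.259  0.021  1.334 -0.     1.418] F [-0.8  0.5  0.2] gap 0.0851 t 0.1
[[0.54470861 0.05627072 0.006     ]] [[0.51145862 0.04092673 0.075     ]]
```

Request:
apply_moves([
  [[0,0,0],[-0.174,0,0],6],
  [[0,0,0],[-0.174,0,0],6],
  [[0,0,0],[-0.174,0,0],6],
  [[0,0,0],[-0.174,0,0],6],
  [[0,0,0],[-0.174,0,0],6],
  [[0,0,0],[0,0,0],6],
])

```text
clock: 0.85
tool_pos: [0.1774, -0.5193, 0.2424]
ee_rot: [1.463, 1.031, -1.459]
contact_force: [0.1, 0.5, -0.3]
finger_gap: 0.0597
```

Run:
```python
from h import *
go([.5849,-.3125,.15],down(-.372))
```

```text
shift cm (tool) [  9.33  31.34 -33.24] turn [ 0.026 -0.005  0.003]
pos [ 0.1774 -0.5193  0.2424] R
 [[-0.001  0.941 -0.339]
 [ 0.006 -0.339 -0.941]
 [-1.    -0.003 -0.005]] q [-1.395  0.261  0.018  1.334 -0.     0.522] F [ 0.1  0.5 -0.3] gap 0.0597 t 0.85
```

Request:
apply_moves([
  [[0,3.4,-3.6],[0,0,0],6],
  [[0,3.4,-3.6],[0,0,0],6],
  [[0,3.4,-3.6],[0,0,0],6],
  [[0,3.4,-3.6],[0,0,0],6],
  [[0,3.4,-3.6],[0,0,0],6],
  [[0,3.4,-3.6],[0,0,0],6],
  [[1,3.4,-3.6],[0,0,0],6],
  [[3,3.4,-3.6],[0,0,0],6],
  [[2,2,-2],[0,0,0],6],
  [[0,0,0],[0,0,0],6],
])

```text
clock: 2.1
tool_pos: [0.5716, -0.3302, 0.1787]
ee_rot: [1.499, 1.003, -1.496]
contact_force: [-0.7, -0.2, 0.8]
finger_gap: 0.06
```

Run:
```python
from h import *
go([.5849,-.3125,.11],down(-.372))
```

```text
shift cm (tool) [ 6.88  0.58 -2.11] turn [-0.025 -0.006  0.006]
pos [ 0.5716 -0.3302  0.1787] R
 [[-0.003  0.922 -0.387]
 [ 0.008 -0.387 -0.922]
 [-1.    -0.006 -0.006]] q [-0.653  0.475  0.183  1.286  0.004  1.315] F [-0.7 -0.2  0.8] gap 0.06 t 2.1
```

Request:
apply_moves([
  [[3,0.3,-1.1],[-0.025,-0.006,0.006],6],
  [[3,0.3,-1.0],[0,0,0],6],
  [[1,0,0],[0,0,0],6],
  [[0,0,0],[0,0,0],6],
])

```text
clock: 2.6
tool_pos: [0.5839, -0.3149, 0.1098]
ee_rot: [1.485, 0.999, -1.485]
contact_force: [0.3, -0.1, 0.3]
finger_gap: 0.06
```

Run:
```python
from h import *
from bench import grab_frame
for n,b in(("side",(270,100,350,190)),("top",(330,150,420,230))):
    im=grab_frame(n); cv2.imwrite(f"pics/{n}1.png",im); cv2.imwrite(f"pics/d_{n}.png",grid(im,*b,6))
go([.5849,-.3125,.028],down(-.372))
```

```text
shift cm (tool) [ 8.27 -0.09 -0.29] turn [-0.011  0.002 -0.004]
pos [ 0.5844 -0.3152  0.1107] R
 [[ 0.003  0.928 -0.374]
 [-0.004 -0.374 -0.928]
 [-1.     0.005  0.002]] q [-6.210e-01  5.090e-01  6.300e-02  1.121e+00 -1.000e-03  1.333e+00] F [-1.2  0.8 -0.4] gap 0.06 t 2.7
```

View pics/d_side.png

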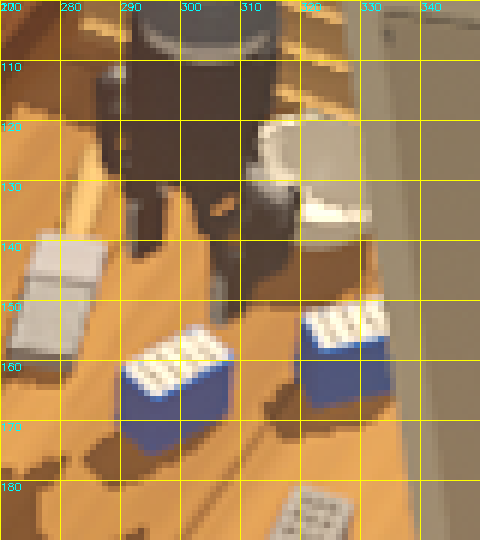

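View pics/d_top.png

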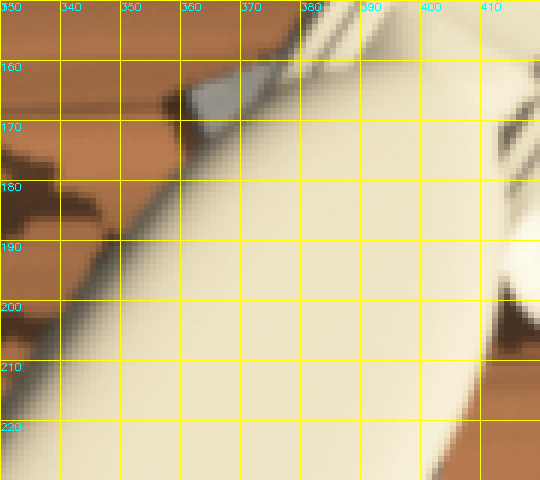

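Run:
```python
from h import *
s=st(); R=Rn.from_rotvec(s['ee_rot']); 
for ah in(.007,.010,.014):
  for y in(-.030,.030,-.037,.037):
    print(ah,y,[ (proj('side',s['tool_pos']+R.apply([ah,y,z]))[0]+.5).round(1).tolist() for z in(-.011,.011)])
```

```text
0.007 -0.03 [[303.7, 153.3], [308.9, 150.4]]
0.007 0.03 [[291.6, 143.3], [296.7, 140.5]]
0.007 -0.037 [[305.1, 154.5], [310.3, 151.6]]
0.007 0.037 [[290.2, 142.1], [295.3, 139.4]]
0.01 -0.03 [[303.6, 154.0], [308.8, 151.1]]
0.01 0.03 [[291.5, 144.0], [296.7, 141.2]]
0.01 -0.037 [[305.1, 155.2], [310.3, 152.3]]
0.01 0.037 [[290.1, 142.8], [295.3, 140.1]]
0.014 -0.03 [[303.5, 155.0], [308.7, 152.1]]
0.014 0.03 [[291.5, 144.9], [296.6, 142.2]]
0.014 -0.037 [[305.0, 156.2], [310.2, 153.2]]
0.014 0.037 [[290.1, 143.8], [295.2, 141.0]]
```

Request:
apply_moves([
  [[3,-0.1,-0.1],[-0.011,0.002,-0.004],6],
  [[3,0,-0.1],[0,0,0],6],
  [[2,0,0],[0,0,0],6],
  [[0.3,0,0],[0,0,0],6],
  [[0,0,0],[0,0,0],6],
])

```text
clock: 3.32
tool_pos: [0.5864, -0.3177, 0.0335]
ee_rot: [1.482, 0.995, -1.474]
contact_force: [-0.2, 0.6, 0.3]
finger_gap: 0.0595
```

Run:
```python
from h import *
from bench import grab_frame
for n,b in(("side",(270,100,350,190)),):
    im=grab_frame(n); cv2.imwrite(f"pics/{n}2.png",im); cv2.imwrite(f"pics/d_{n}2.png",grid(im,*b,6))
go([.584,-.3135,.028],down(-.372))
```

```text
shift cm (tool) [ 0.57 -0.4  -0.3 ] turn [-0.004  0.003 -0.012]
pos [ 0.5866 -0.3178  0.0337] R
 [[ 0.01   0.93  -0.367]
 [-0.007 -0.367 -0.93 ]
 [-1.     0.012  0.003]] q [-0.622  0.567 -0.044  0.947 -0.     1.325] F [-0.1  0.1  0.1] gap 0.06 t 3.38
```

View pics/d_side2.png

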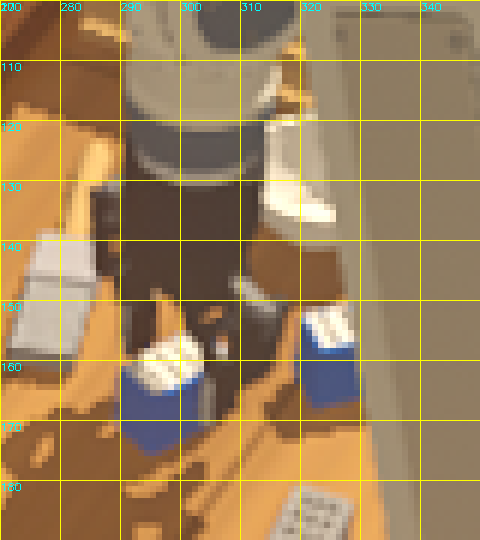

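Request:
apply_moves([
  [[0.4,-0.4,-0.3],[-0.004,0.003,-0.012],6],
  [[0.2,0,0],[0,0,0],6],
  [[0,0,0],[0,0,0],6],
])

```text
clock: 3.75
tool_pos: [0.5845, -0.3137, 0.0294]
ee_rot: [1.478, 1.008, -1.477]
contact_force: [-0.1, -1.4, 0.7]
finger_gap: 0.06
```

Run:
```python
from h import *
go([.584,-.3135,.028],down(-.372))
```

```text
shift cm (tool) [ 0.14 -0.06 -0.  ] turn [-0.     0.001 -0.002]
pos [ 0.5845 -0.3137  0.0294] R
 [[ 0.002  0.932 -0.363]
 [-0.001 -0.363 -0.932]
 [-1.     0.002  0.001]] q [-0.619  0.571 -0.049  0.949 -0.     1.324] F [-0.1 -1.4  0.7] gap 0.06 t 3.75
```

Good; close on it and lift a little.

Request:
apply_moves([
  [[0,0,0],[0,0,0],2.5],
  [[0,0,0],[0,0,0],2.5],
  [[0,0,0],[0,0,0],2.5],
  [[0,0,0],[0,0,0],2.5],
  [[-3,0,0],[0,0,0],2.5],
  [[-6,0,0],[0,0,0],2.5],
  [[-6,0,0],[0,0,0],2.5],
  [[0,0,0],[0,0,0],2.5],
])

```text
clock: 4.75
tool_pos: [0.5838, -0.3132, 0.1824]
ee_rot: [1.478, 1.01, -1.478]
contact_force: [1.0, 0.0, -1.9]
finger_gap: 0.0333
```

Run:
```python
from h import *
from bench import grab_frame
for n,b in(("side",(270,50,350,190)),):
    im=grab_frame(n); cv2.imwrite(f"pics/{n}3.png",im); cv2.imwrite(f"pics/d_{n}3.png",grid(im,*b,4))
p=np.load('case.npy'); w=T(p,[.03,-.034,.006])[0]; print(w,p[2])
go([w[0],w[1],.2],down(p[2]))
```

```text
[0.54470861 0.05627072 0.006     ] -0.17837178009143637
shift cm (tool) [ -1.93 -16.99 -32.98] turn [-0.194 -0.002  0.005]
pos [ 0.583  -0.3127  0.1795] R
 [[-0.004  0.932 -0.364]
 [ 0.003 -0.364 -0.932]
 [-1.    -0.005 -0.001]] q [-0.619  0.476  0.188  1.287 -0.     1.324] F [ 0.9 -0.6 -1.8] gap 0.0335 t 4.8
```

View pics/d_side3.png

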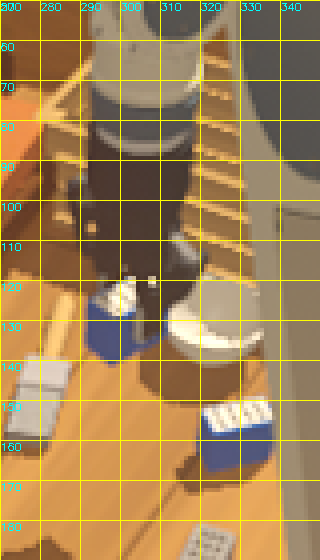

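Request:
apply_moves([
  [[0,0,0],[-0.1,0,0],2.5],
  [[0,0,0],[-0.094,0,0],2.5],
  [[0,-1,-3],[0,0,0],2.5],
  [[0,-1.5,-5],[0,0,0],2.5],
  [[0,-1.5,-5],[0,0,0],2.5],
  [[0,-1.5,-5],[0,0,0],2.5],
  [[0,-1.5,-5],[0,0,0],2.5],
  [[0,-1.5,-5],[0,0,0],2.5],
  [[0,-1,-3],[0,0,0],2.5],
  [[0,0,0],[0,0,0],2.5],
])

```text
clock: 6.05
tool_pos: [0.5341, 0.0201, 0.1643]
ee_rot: [1.33, 1.153, -1.354]
contact_force: [-0.3, -0.9, -1.7]
finger_gap: 0.0332
```

Run:
```python
from h import *
p=np.load('case.npy'); w=T(p,[.03,-.034,.006])[0]
go([w[0],w[1],.15],down(p[2]))
```

```text
shift cm (tool) [ 1.44  0.47 -3.74] turn [ 0.005 -0.008  0.031]
pos [0.5341 0.0201 0.1643] R
 [[-0.029  0.985 -0.173]
 [ 0.013 -0.173 -0.985]
 [-0.999 -0.031 -0.008]] q [-0.125  0.287 -0.149  1.165  0.01   1.62 ] F [-0.3 -0.9 -1.7] gap 0.0332 t 6.05
```

Request:
apply_moves([
  [[1,0.5,-2],[0.005,-0.008,0.031],2.5],
  [[1,0,-1.7],[0,0,0],2.5],
  [[0.8,0,0],[0,0,0],2.5],
  [[0,0,0],[0,0,0],2.5],
])

```text
clock: 6.55
tool_pos: [0.5443, 0.0549, 0.1315]
ee_rot: [1.336, 1.122, -1.346]
contact_force: [-0.1, -0.3, -1.0]
finger_gap: 0.0332
```

Run:
```python
from h import *
from bench import grab_frame
for n,b in(("side",(200,180,310,290)),("top",(190,150,290,260))):
    im=grab_frame(n); cv2.imwrite(f"pics/{n}4.png",im); cv2.imwrite(f"pics/e_{n}.png",grid(im,*b,5))
p=np.load('case.npy'); w=T(p,[.03,-.034,.006])[0]
go([w[0],w[1],.13],down(p[2]))
```

```text
shift cm (tool) [ 0.24 -0.02 -0.14] turn [-0.002  0.002  0.005]
pos [0.5447 0.0548 0.1324] R
 [[-0.005  0.984 -0.179]
 [-0.001 -0.179 -0.984]
 [-1.    -0.005  0.002]] q [-5.300e-02  3.140e-01 -1.950e-01  1.066e+00 -1.000e-03  1.698e+00] F [ 0.2  0.  -1.3] gap 0.0333 t 6.65
```

View pics/e_side.png

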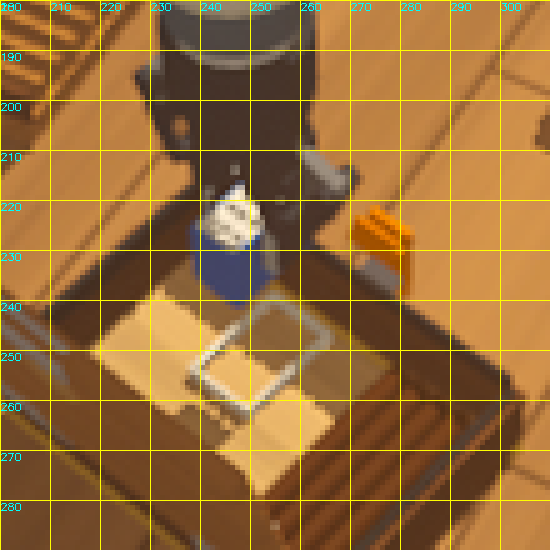

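View pics/e_top.png

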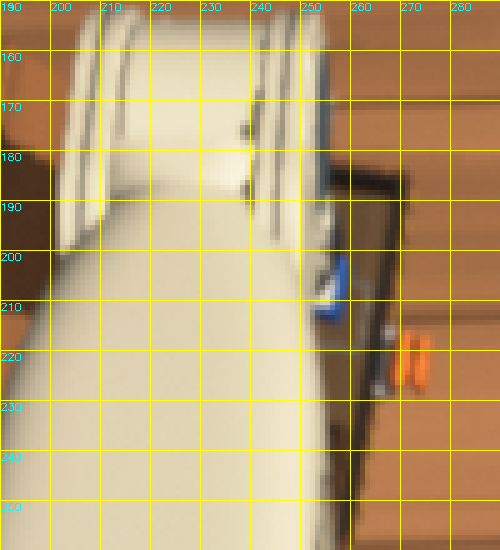

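Run:
```python
from h import *
s=st(); p=np.load('case.npy'); t=s['tool_pos']
P=T([t[0],t[1],p[2]],box(.034,.06,t[2]-.0294,t[2]+.0166))
print((proj('side',P)+.5).round(1).tolist()); print((proj('top',P)+.5).round(1).tolist())
im=cv2.imread('pics/side4.png'); x0,y0,x1,y1=225,205,285,275
a=cv2.resize(im[y0:y1,x0:x1],None,fx=8,fy=8,interpolation=cv2.INTER_NEAREST); wire(a,'side',P,(0,255,0),8,(x0,y0))
wire(a,'side',T(p,box(.046,.072,0.006,.016)+[.03,-.034,0]),(0,0,255),8,(x0,y0))
cv2.imwrite('pics/e2.png',a)
im=cv2.imread('pics/top4.png'); x0,y0,x1,y1=230,180,280,230
a=cv2.resize(im[y0:y1,x0:x1],None,fx=8,fy=8,interpolation=cv2.INTER_NEAREST); wire(a,'top',P,(0,255,0),8,(x0,y0))
wire(a,'top',T(p,box(.046,.072,0.006,.016)+[.03,-.034,0]),(0,0,255),8,(x0,y0))
cv2.imwrite('pics/e3.png',a)
```

```text
[[262.1, 228.4], [252.7, 222.0], [237.8, 235.5], [247.2, 242.2], [261.8, 217.8], [252.1, 211.4], [236.7, 225.0], [246.4, 231.8]]
[[259.3, 214.9], [261.1, 203.9], [241.5, 201.1], [239.7, 212.1], [258.2, 212.7], [260.0, 201.3], [239.8, 198.4], [237.9, 209.8]]
```

View pics/e2.png

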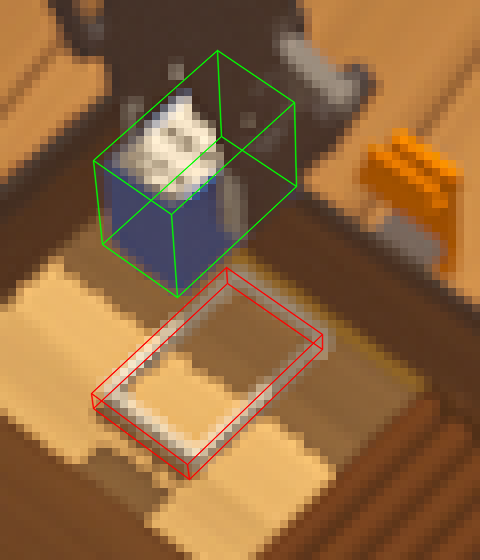

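View pics/e3.png

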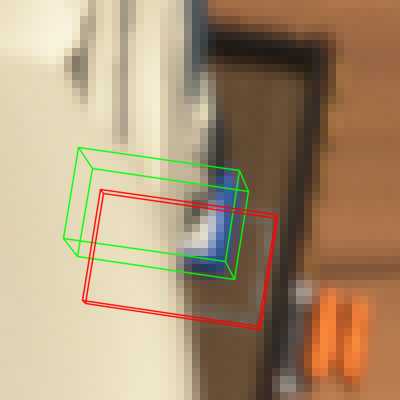

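Run:
```python
from h import *
p=np.load('case.npy')
for n in('top','side'):
    im=cv2.imread(f'pics/{n}0.png').astype(np.float32)
    hsv=cv2.cvtColor(im/255,cv2.COLOR_BGR2HSV)
    sat=hsv[...,1]
    for ax in 'yx':
        rng=np.arange(-.046,.0461,.002) if ax=='y' else np.arange(-.034,.0341,.002)
        acc=0
        for o in (np.arange(-.014,.0141,.004) if ax=='x' else np.arange(-.010,.0101,.004)):
            Q=np.array([[.03+(o if ax=='y' else r),-.034+(r if ax=='y' else o),.016] for r in rng])
            q=proj(n,T(p,Q)).astype(np.float32)
            acc=acc+cv2.remap(sat,q[:,:1],q[:,1:],cv2.INTER_LINEAR)[:,0]
        print(n,ax); print([(int(round(r*1000)),int(a/6*100)) for r,a in zip(rng,acc)])
```

```text
top y
[(-46, 33), (-44, 30), (-42, 30), (-40, 32), (-38, 31), (-36, 28), (-34, 28), (-32, 35), (-30, 42), (-28, 46), (-26, 47), (-24, 48), (-22, 48), (-20, 48), (-18, 48), (-16, 48), (-14, 48), (-12, 48), (-10, 48), (-8, 48), (-6, 48), (-4, 48), (-2, 49), (0, 50), (2, 50), (4, 50), (6, 49), (8, 48), (10, 49), (12, 49), (14, 49), (16, 49), (18, 49), (20, 49), (22, 49), (24, 49), (26, 48), (28, 45), (30, 37), (32, 27), (34, 19), (36, 20), (38, 28), (40, 42), (42, 49), (44, 50), (46, 50)]
top x
[(-34, 65), (-32, 65), (-30, 65), (-28, 63), (-26, 56), (-24, 45), (-22, 38), (-20, 39), (-18, 46), (-16, 55), (-14, 61), (-12, 64), (-10, 65), (-8, 65), (-6, 65), (-4, 65), (-2, 65), (0, 65), (2, 65), (4, 65), (6, 65), (8, 65), (10, 65), (12, 65), (14, 64), (16, 58), (18, 50), (20, 40), (22, 38), (24, 42), (26, 51), (28, 59), (30, 63), (32, 65), (34, 65)]
side y
[(-46, 69), (-44, 71), (-42, 64), (-40, 48), (-38, 33), (-36, 26), (-34, 30), (-32, 41), (-30, 53), (-28, 58), (-26, 58), (-24, 57), (-22, 58), (-20, 58), (-18, 58), (-16, 57), (-14, 58), (-12, 58), (-10, 58), (-8, 57), (-6, 57), (-4, 57), (-2, 57), (0, 57), (2, 56), (4, 55), (6, 51), (8, 49), (10, 49), (12, 50), (14, 50), (16, 50), (18, 50), (20, 50), (22, 50), (24, 50), (26, 47), (28, 36), (30, 24), (32, 22), (34, 28), (36, 39), (38, 51), (40, 58), (42, 57), (44, 55), (46, 53)]
side x
[(-34, 73), (-32, 72), (-30, 67), (-28, 50), (-26, 35), (-24, 32), (-22, 40), (-20, 55), (-18, 69), (-16, 74), (-14, 74), (-12, 73), (-10, 73), (-8, 73), (-6, 73), (-4, 73), (-2, 73), (0, 73), (2, 74), (4, 73), (6, 72), (8, 73), (10, 73), (12, 68), (14, 54), (16, 40), (18, 31), (20, 31), (22, 43), (24, 61), (26, 73), (28, 74), (30, 73), (32, 73), (34, 72)]
```

Run:
```python
from h import *
im=cv2.imread('pics/side4.png').astype(np.float32)
B=im[...,0]-im[...,2]
print('rows 222-244, cols 234-258 of B-R')
for y in range(222,246): print(y,' '.join(f'{int(v):4d}' for v in B[y,234:258]))
im=cv2.imread('pics/top4.png').astype(np.float32); B=im[...,0]-im[...,2]
for y in range(196,218): print(y,' '.join(f'{int(v):4d}' for v in B[y,248:264]))
```

```text
rows 222-244, cols 234-258 of B-R
222  -34  -34  -35  -42  -49  -51  -24  -11  -27  -45  -44  -45  -45  -44  -43  -46  -41  -46  -30  -31  -30  -29  -28  -25
223  -33  -36  -42  -50  -46  -22  -11  -28  -45  -45  -45  -45  -45  -45  -44  -45  -46  -46  -34  -31  -31  -29  -26  -24
224  -35  -43  -49  -51  -16   -3  -30  -44  -42  -43  -44  -45  -46  -45  -45  -46  -40  -40  -40  -31  -30  -31  -32  -29
225  -45  -49  -52  -32   16    3  -32  -39  -44  -44  -44  -44  -45  -46  -45  -46  -47  -43  -27  -30  -31  -30  -31  -32
226  -53  -53  -55  -21   28   42   15  -19  -39  -46  -45  -45  -45  -46  -47  -48  -44  -27    0  -29  -31  -32  -33  -32
227  -52  -51  -55  -33   14   41   44   19  -16  -46  -48  -47  -47  -44  -41  -38   -8   74   -9  -31  -27  -30  -31  -31
228  -52  -52  -55  -34   14   36   37   42   31   -5  -31  -46  -49  -41  -15   13   73   27  -19  -30  -28  -27  -32  -31
229  -53  -52  -55  -39    8   37   34   35   40   40   15  -18  -33  -18   16   80   37   25  -16  -31  -29  -28  -32  -33
230  -53  -52  -55  -49   -1   38   34   33   34   37   42   29   14   24 
[... 3057 characters left out ...]
 83    5  -41  -50  -43  -32
210  -43  -45  -45  -39  -25  -11  -11   -4   56  100   69   -8  -45  -50  -43  -29
211  -43  -44  -46  -37  -11   25   33   35   81   97   51  -17  -47  -49  -41  -27
212  -43  -44  -45  -38  -12   31   57   66   94   86   32  -25  -47  -48  -40  -27
213  -41  -43  -45  -41  -20    4   25   43   62   57    7  -36  -50  -48  -37  -28
214  -42  -43  -44  -42  -34  -28  -21  -10    4   12  -17  -43  -50  -45  -33  -28
215  -41  -42  -44  -46  -43  -45  -45  -42  -37  -34  -40  -48  -50  -44  -32  -29
216  -41  -42  -43  -47  -45  -47  -50  -50  -48  -48  -49  -50  -51  -42  -29  -31
217  -42  -42  -43  -46  -44  -42  -47  -45  -46  -48  -48  -48  -50  -42  -28  -31
```

Request:
apply_moves([
  [[1.5,-0.16,-0.05],[-0.002,0.002,0.005],2.5],
  [[3,0,0],[0,0,0],2.5],
  [[2.5,0,0],[0,0,0],2.5],
  [[0.5,0,0],[0,0,0],2.5],
  [[0,0,0],[0,0,0],2.5],
])

```text
clock: 7.28
tool_pos: [0.5455, 0.0527, 0.0586]
ee_rot: [1.345, 1.114, -1.337]
contact_force: [0.5, -0.1, -1.1]
finger_gap: 0.0332
```

Run:
```python
from h import *
p=np.load('case.npy'); w=T(p,[.0286,-.0349,.006])[0]
go([w[0],w[1],.05],down(p[2]))
```

```text
shift cm (tool) [ 0.86 -0.28 -0.24] turn [-0.003 -0.001 -0.006]
pos [0.5455 0.0527 0.0586] R
 [[ 0.006  0.984 -0.18 ]
 [-0.    -0.18  -0.984]
 [-1.     0.006 -0.001]] q [-0.057  0.373 -0.316  0.875  0.     1.695] F [ 0.5 -0.1 -1.1] gap 0.0332 t 7.28
```

Request:
apply_moves([
  [[0.3,-0.28,-0.24],[-0.003,-0.001,-0.006],2.5],
  [[0,0,0],[0,0,0],2.5],
])

```text
clock: 7.52
tool_pos: [0.544, 0.0555, 0.0572]
ee_rot: [1.34, 1.118, -1.338]
contact_force: [-0.1, -0.3, -1.4]
finger_gap: 0.0338
```

Run:
```python
from h import *
from bench import grab_frame
p=np.load('case.npy'); w=T(p,[.0286,-.0349,.006])[0]
im=grab_frame('side'); cv2.imwrite('pics/side5.png',im); cv2.imwrite('pics/f1.png',grid(im,225,205,285,275,8))
im=grab_frame('top'); cv2.imwrite('pics/top5.png',im); cv2.imwrite('pics/f2.png',grid(im,230,180,290,240,8))
go([w[0],w[1],.05],down(p[2]))
s=st(); t=s['tool_pos']; P=T([t[0],t[1],p[2]],box(.034,.06,t[2]-.0294,t[2]+.0166)); print((proj('side',P)+.5).round(1).tolist());print((proj('top',P)+.5).round(1).tolist())
```

```text
shift cm (tool) [ 0.72 -0.11 -0.  ] turn [-0.    -0.    -0.002]
pos [0.5442 0.0554 0.0572] R
 [[ 0.002  0.984 -0.178]
 [-0.    -0.178 -0.984]
 [-1.     0.002 -0.   ]] q [-0.052  0.375 -0.317  0.876 -0.     1.698] F [ 1.6  0.2 -1.3] gap 0.0332 t 7.62
[[262.6, 244.5], [253.7, 238.2], [239.5, 251.5], [248.5, 258.0], [262.3, 234.9], [253.1, 228.6], [238.5, 242.0], [247.7, 248.7]]
[[260.8, 218.4], [262.4, 207.9], [244.0, 205.3], [242.3, 215.7], [259.8, 216.4], [261.5, 205.6], [242.4, 202.9], [240.6, 213.6]]
```

View pics/f1.png

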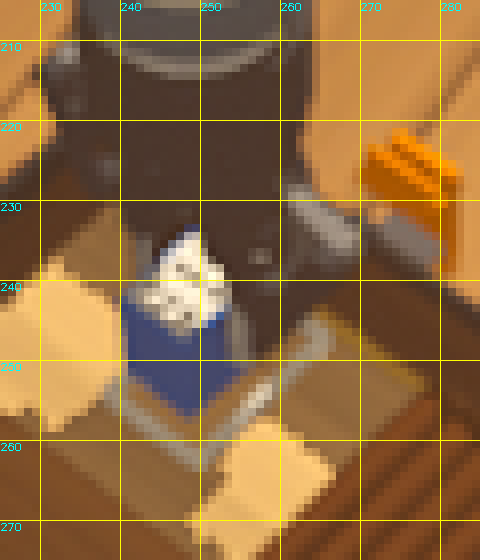

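View pics/f2.png

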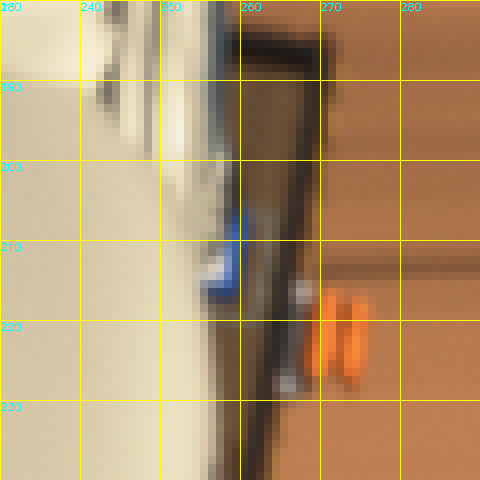

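Run:
```python
from h import *
p=np.load('case.npy')
t=st()['tool_pos']
print('ideal block corner now height', [ (proj(n,T(p,[[.013,-.004,t[2]-.0294],[.013,-.064,t[2]-.0294],[.047,-.064,t[2]-.0294]]))+.5).round(1).tolist() for n in('side','top')])
for n,(r0,r1,c0,c1) in(('side',(246,260,236,256)),('top',(203,221,252,266))):
    im=cv2.imread(f'pics/{n}5.png').astype(np.float32); B=im[...,0]-im[...,2]
    for y in range(r0,r1): print(y,' '.join(f'{int(v):4d}' for v in B[y,c0:c1]))
```

```text
ideal block corner now height [[[248.1, 258.2], [262.3, 244.6], [253.4, 238.4]], [[242.0, 215.5], [260.5, 218.2], [262.2, 207.8]]]
246 -130 -130 -135 -113   -3   43   39   38   44   45    2  -32  -17   28   45   41   28  -16  -33  -29
247 -129 -130 -133 -116  -31   46   39   37   38   42   42   26   26   44   38   38   33   -8  -32  -28
248 -129 -130 -134 -118  -32   45   38   37   38   37   40   43   44   39   36   37   31   -6  -33  -29
249 -131 -130 -134 -120  -53   47   39   37   38   38   37   38   39   36   37   37   34    4  -26  -30
250 -130 -131 -133 -126  -76   48   40   38   38   37   37   38   38   37   37   36   37   29    4  -17
251 -129 -130 -130 -110  -56   26   40   40   38   38   37   38   39   38   37   37   36   41   23  -20
252 -128 -127 -107  -61  -35  -27   -4   31   42   38   38   39   39   36   37   37   40   24  -31  -82
253 -128 -112  -60  -36  -50  -76  -69  -15   30   43   39   39   40   38   38   36   18  -34  -82  -94
254 -124  -98  -41  -39  -55  -80  -95  -77  -28   19   44   41   40   39   36    3  -54  -91  -95  -82
255 -109  -68  -52  -40  -39  -54
[... 1118 characters left out ...]
  96   45  -30  -41  -28  -30  -20
212  -46  -44  -40  -32  -28  -10   56   90   28  -36  -39  -27  -27  -19
213  -45  -46  -40  -31  -29   -6   64   86   15  -38  -37  -28  -24  -15
214  -45  -45  -36  -18  -10   22   83   86    4  -39  -33  -29  -23  -15
215  -43  -45  -33    8   31   57   95   74   -8  -39  -32  -29  -22  -15
216  -44  -45  -37   -2   35   55   68   38  -24  -42  -29  -31  -21  -14
217  -43  -45  -42  -25   -6    5   11   -7  -39  -41  -28  -32  -19  -13
218  -44  -45  -45  -38  -30  -27  -23  -35  -41  -38  -27  -29  -17  -10
219  -44  -43  -45  -40  -34  -31  -30  -34  -35  -33  -28  -26  -13  -10
220  -43  -44  -45  -43  -37  -36  -36  -35  -33  -34  -33  -25  -12  -10
```

Request:
apply_moves([
  [[0.3,-0.22,0.1],[0,0,-0.002],2.5],
  [[0.6,0,0],[0,0,0],2.5],
  [[0,0,0],[0,0,0],2.5],
])

```text
clock: 8.0
tool_pos: [0.5417, 0.0548, 0.0479]
ee_rot: [1.34, 1.119, -1.339]
contact_force: [-0.3, 0.0, -1.0]
finger_gap: 0.0334
```

Run:
```python
from h import *
p=np.load('case.npy'); w=T(p,[.0280,-.0355,.006])[0]
go([w[0],w[1],.0354],down(p[2]))
```

```text
shift cm (tool) [ 1.25  0.07 -0.04] turn [-0.    -0.    -0.001]
pos [0.5417 0.0548 0.0479] R
 [[ 0.001  0.984 -0.178]
 [ 0.    -0.178 -0.984]
 [-1.     0.001 -0.   ]] q [-0.053  0.382 -0.335  0.853  0.     1.696] F [-0.3  0.  -1. ] gap 0.0334 t 8.0
```

Request:
apply_moves([
  [[0.3,0.06,0],[0,0,0],2.5],
  [[0.3,0,0],[0,0,0],2.5],
  [[0,0,0],[0,0,0],2.5],
])

```text
clock: 8.38
tool_pos: [0.5424, 0.0547, 0.0413]
ee_rot: [1.34, 1.119, -1.339]
contact_force: [0.3, 0.1, -0.0]
finger_gap: 0.0333
```

Run:
```python
from h import *
p=np.load('case.npy'); w=T(p,[.0280,-.0355,.006])[0]
go([w[0],w[1],.0354],down(p[2]))
```

```text
shift cm (tool) [ 0.59  0.   -0.04] turn [-0. -0. -0.]
pos [0.5424 0.0547 0.0413] R
 [[ 0.     0.984 -0.178]
 [ 0.    -0.178 -0.984]
 [-1.     0.    -0.   ]] q [-0.053  0.39  -0.342  0.838  0.     1.696] F [ 0.3  0.1 -0. ] gap 0.0333 t 8.38
```

Request:
apply_moves([
  [[0.2,0,0],[0,0,0],2.5],
  [[0.1,0,0],[0,0,0],2.5],
  [[0,0,0],[0,0,0],2.5],
])

```text
clock: 8.75
tool_pos: [0.5424, 0.0547, 0.0382]
ee_rot: [1.34, 1.119, -1.339]
contact_force: [1.2, -0.0, -1.2]
finger_gap: 0.0332
```

Run:
```python
from h import *
from bench import grab_frame
p=np.load('case.npy'); w=T(p,[.0280,-.0355,.006])[0]
im=grab_frame('side'); cv2.imwrite('pics/side6.png',im); cv2.imwrite('pics/g1.png',grid(im,225,205,285,275,8))
go([w[0],w[1],.0354],down(p[2]))
```

```text
shift cm (tool) [ 0.28 -0.01 -0.04] turn [-0.    -0.    -0.001]
pos [0.5425 0.0547 0.0382] R
 [[ 0.001  0.984 -0.178]
 [ 0.    -0.178 -0.984]
 [-1.     0.001 -0.   ]] q [-0.053  0.394 -0.346  0.831  0.     1.696] F [-1.1  0.1 -1. ] gap 0.0331 t 8.8
```

View pics/g1.png

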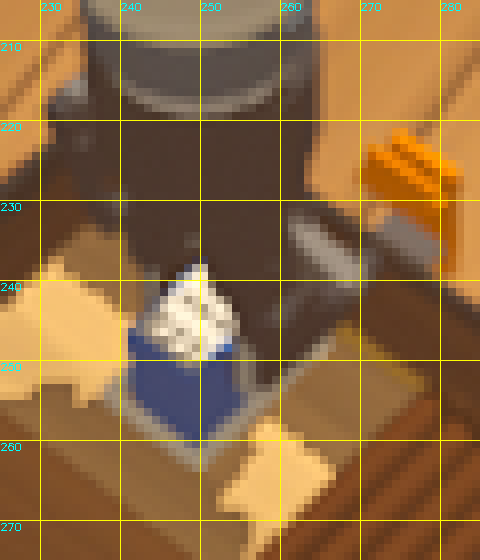

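Request:
apply_moves([
  [[0.15,0,0],[0,0,0],2.5],
  [[0.1,0,0],[0,0,0],2.5],
  [[0,0,0],[0,0,0],2.5],
])

```text
clock: 9.18
tool_pos: [0.5425, 0.0548, 0.0358]
ee_rot: [1.34, 1.119, -1.339]
contact_force: [0.1, 0.4, 0.1]
finger_gap: 0.0332
```

Request:
apply_moves([
  [[0,0,0],[0,0,0],3.8],
  [[0,0,0],[0,0,0],4.6],
  [[0,0,0],[0,0,0],5],
  [[-2,0,0],[0,0,0],5],
  [[-4,0,0],[0,0,0],5],
  [[-6,0,0],[0,0,0],5],
  [[-6,0,0],[0,0,0],5],
  [[-5,0,0],[0,0,0],5],
  [[0,0,0],[0,0,0],5],
])

```text
clock: 10.3
tool_pos: [0.5419, 0.0547, 0.2727]
ee_rot: [1.34, 1.119, -1.339]
contact_force: [0.3, 0.2, 0.1]
finger_gap: 0.0498
```

Run:
```python
from h import *
from bench import grab_frame
im=grab_frame('side'); cv2.imwrite('pics/side7.png',im); cv2.imwrite('pics/g2.png',grid(im,170,185,310,310,5))
go([.5,0,.3])
```

```text
shift cm (tool) [-2.93 -3.1   6.12] turn 
pos [0.5413 0.0547 0.2706] R
 [[-0.003  0.984 -0.178]
 [ 0.    -0.178 -0.984]
 [-1.    -0.003  0.   ]] q [-0.054  0.244  0.066  1.395  0.     1.696] F [ 0.2 -0.9 -0.6] gap 0.05 t 10.35
```

View pics/g2.png

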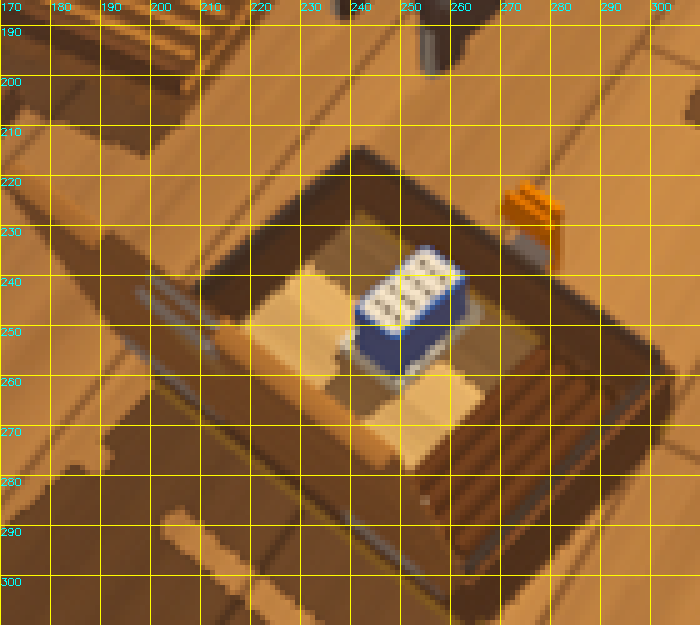

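Run:
```python
from h import *
p=np.load('case.npy').copy(); d=np.array([.5425,.0548])-T(p,[.03,-.034,0])[0,:2]; p[:2]+=d; print(d,p); np.save('caser.npy',p)
t=T(p,[-.04,.175,.30])[0]; print(t); go(t,down(p[2]))
```

```text
[-0.00220861 -0.00147072] [ 0.51900852  0.09358337 -0.17837178  0.06873266]
[0.51069296 0.2729039  0.3       ]
shift cm (tool) [ -2.92  -6.89 -20.93] turn [-0.     0.     0.003]
pos [0.5413 0.0547 0.2706] R
 [[-0.003  0.984 -0.178]
 [ 0.    -0.178 -0.984]
 [-1.    -0.003  0.   ]] q [-0.054  0.244  0.066  1.395  0.     1.696] F [ 0.2 -0.9 -0.6] gap 0.05 t 10.35
```

Request:
apply_moves([
  [[-3,0,0],[0,0,0],0],
  [[-2.5,0,0],[0,0,0],0],
  [[0,-1.4,-4.5],[0,0,0],0],
  [[0,-1.4,-4.5],[0,0,0],0],
  [[0,-1.4,-4.5],[0,0,0],0],
  [[0,-1.4,-4.5],[0,0,0],0],
  [[0,-1.4,-3.5],[0,0,0],0],
  [[0,0,0],[0,0,0],0],
])

```text
clock: 11.35
tool_pos: [0.5085, 0.2843, 0.3136]
ee_rot: [1.327, 1.13, -1.361]
contact_force: [0.4, -0.5, -0.2]
finger_gap: 0.0001
```

Run:
```python
from h import *
from bench import grab_frame
p=np.load('caser.npy')
im=grab_frame('side'); cv2.imwrite('pics/side8.png',im); cv2.imwrite('pics/h1.png',grid(im,150,150,310,310,4))
t=T(p,[-.04,.175,.215])[0]; go(t,down(p[2]))
```

```text
shift cm (tool) [9.86 0.59 0.9 ] turn [-0.004  0.007  0.022]
pos [0.5088 0.2832 0.3136] R
 [[-0.023  0.983 -0.182]
 [-0.003 -0.182 -0.983]
 [-1.    -0.022  0.008]] q [0.362 0.323 0.284 1.555 0.005 2.115] F [ 0.7 -0.2 -0.2] gap -0.0 t 11.4
```

View pics/h1.png

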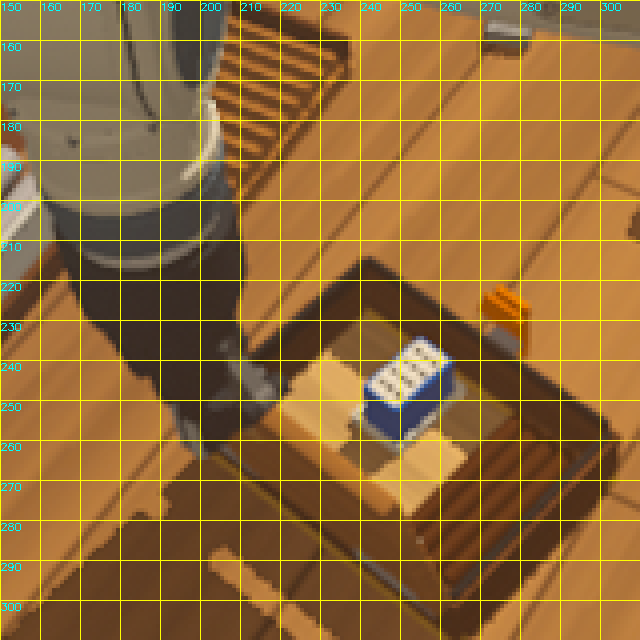

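Request:
apply_moves([
  [[3,0.6,0.3],[-0.004,0.007,0.022],0],
  [[3.5,0,0],[0,0,0],0],
  [[3,0,0],[0,0,0],0],
  [[0.5,0,0],[0,0,0],0],
])

```text
clock: 11.9
tool_pos: [0.5139, 0.2747, 0.2081]
ee_rot: [1.339, 1.117, -1.345]
contact_force: [-0.5, 0.2, 0.8]
finger_gap: 0.0002
```

Run:
```python
from h import *
p=np.load('caser.npy')
t=T(p,[-.04,.153,.215])[0]; go(t,down(p[2]))
```

```text
shift cm (tool) [-0.69 -0.27  2.43] turn [-0.004  0.003  0.001]
pos [0.5139 0.2747 0.2081] R
 [[-0.002  0.983 -0.181]
 [-0.003 -0.181 -0.983]
 [-1.    -0.001  0.003]] q [ 3.480e-01  3.290e-01  2.700e-02  1.272e+00 -2.000e-03  2.101e+00] F [-0.5  0.2  0.8] gap 0.0002 t 11.9
```

Request:
apply_moves([
  [[0,0,1],[0,0,0],0],
  [[0,0,0.8],[0,0,0],0],
  [[0,0,0.8],[0,0,0],0],
  [[0,0,0.8],[0,0,0],0],
  [[0,0,0.8],[0,0,0],0],
  [[0,0,0.8],[0,0,0],0],
])

```text
clock: 12.65
tool_pos: [0.5058, 0.2222, 0.2119]
ee_rot: [1.344, 1.115, -1.34]
contact_force: [0.4, 2.9, 0.6]
finger_gap: 0.0001
```

Run:
```python
from h import *
from bench import grab_frame
p=np.load('caser.npy')
im=grab_frame('side'); cv2.imwrite('pics/side9.png',im); cv2.imwrite('pics/h2.png',grid(im,150,150,310,310,4))
t=T(p,[-.04,.111,.21])[0]; go(t,down(p[2]))
```

```text
shift cm (tool) [ 0.19 -0.41  1.24] turn [-0.005 -0.    -0.003]
pos [0.5056 0.2214 0.2119] R
 [[ 0.003  0.983 -0.182]
 [-0.    -0.182 -0.983]
 [-1.     0.003 -0.   ]] q [ 2.610e-01  2.720e-01 -4.600e-02  1.251e+00 -1.000e-03  2.015e+00] F [0.5 0.4 0.9] gap 0.0003 t 12.7
```

View pics/h2.png

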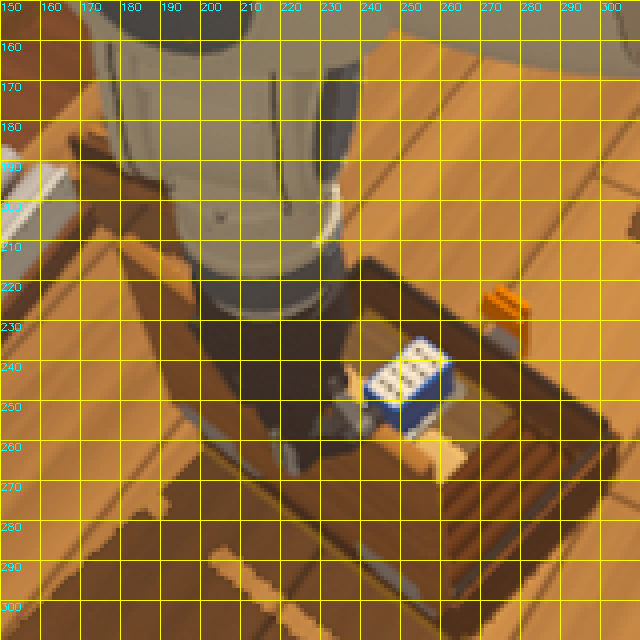

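Run:
```python
from h import *
ths=np.r_[1.57:0.24:-.09]; 
prev=np.array([.1234,.2119])
for i,th in enumerate(ths):
    d=.132+.022*(1.57-th)/1.3
    c=lidp(0,d,.007,th)[1:]+[.011,.014]
    dl=c-prev; prev=c; print(round(th,2),c.round(3),'x %.2f z %.2f'%(-dl[1]*100,-dl[0]*100))
```

```text
1.57 [0.111 0.214] x -0.21 z 1.25
1.48 [0.099 0.216] x -0.16 z 1.20
1.39 [0.087 0.216] x -0.05 z 1.23
1.3 [0.074 0.215] x 0.06 z 1.24
1.21 [0.062 0.214] x 0.18 z 1.24
1.12 [0.049 0.211] x 0.30 z 1.23
1.03 [0.037 0.207] x 0.41 z 1.21
0.94 [0.026 0.201] x 0.53 z 1.18
0.85 [0.014 0.195] x 0.64 z 1.14
0.76 [0.003 0.187] x 0.75 z 1.09
0.67 [-0.007  0.179] x 0.85 z 1.03
0.58 [-0.017  0.169] x 0.95 z 0.95
0.49 [-0.025  0.159] x 1.05 z 0.87
0.4 [-0.033  0.148] x 1.13 z 0.78
0.31 [-0.04   0.135] x 1.21 z 0.68
```

Request:
apply_moves([
  [[-0.2,0,1.2],[0,0,0],0],
  [[-0.15,0,1.2],[0,0,0],0],
  [[0,0,1.2],[0,0,0],0],
  [[0.05,0,1.2],[0,0,0],0],
  [[0.2,0,1.2],[0,0,0],0],
  [[0.3,0,1.2],[0,0,0],0],
  [[0.4,0,1.2],[0,0,0],0],
])

```text
clock: 13.58
tool_pos: [0.4891, 0.1334, 0.2052]
ee_rot: [1.344, 1.116, -1.34]
contact_force: [1.1, 2.3, -0.2]
finger_gap: -0.0001
```

Run:
```python
from h import *
from bench import grab_frame
p=np.load('caser.npy')
im=grab_frame('side'); cv2.imwrite('pics/side10.png',im); cv2.imwrite('pics/h3.png',grid(im,150,150,310,310,4))
t=T(p,[-.04,.037,.207])[0]; go(t,down(p[2]))
```

```text
shift cm (tool) [-0.24 -0.33 -0.43] turn [-0.005  0.001 -0.002]
pos [0.4886 0.1323 0.2046] R
 [[ 0.002  0.983 -0.182]
 [-0.001 -0.182 -0.983]
 [-1.     0.002  0.001]] q [ 9.900e-02  1.990e-01 -1.620e-01  1.208e+00 -1.000e-03  1.853e+00] F [-0.5 -1.2  0.1] gap -0.0003 t 13.62
```

View pics/h3.png

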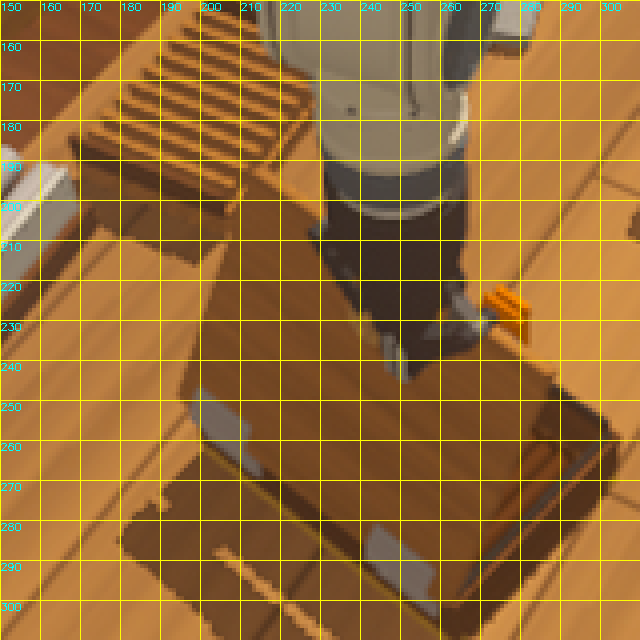

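Request:
apply_moves([
  [[0.4,0,1.0],[0,0,0],0],
  [[0.6,0,1.1],[0,0,0],0],
  [[0.8,0,1.1],[0,0,0],0],
  [[0.9,0,1.0],[0,0,0],0],
  [[0.9,0,0.9],[0,0,0],0],
  [[1.0,0,0.8],[0,0,0],0],
])

```text
clock: 14.38
tool_pos: [0.4772, 0.0702, 0.1557]
ee_rot: [1.343, 1.115, -1.342]
contact_force: [-0.4, 0.9, 0.7]
finger_gap: 0.0001
```

Run:
```python
from h import *
from bench import grab_frame
p=np.load('caser.npy')
im=grab_frame('side'); cv2.imwrite('pics/side11.png',im); cv2.imwrite('pics/h4.png',grid(im,170,150,310,310,4))
t=T(p,[-.04,-.033,.148])[0]; go(t,down(p[2]))
```

```text
shift cm (tool) [ 0.64 -0.25  0.17] turn [-0.005  0.002 -0.   ]
pos [0.4765 0.0695 0.1544] R
 [[-0.     0.983 -0.182]
 [-0.002 -0.182 -0.983]
 [-1.     0.     0.002]] q [-0.028  0.19  -0.309  1.072 -0.002  1.726] F [ 0.1  0.1 -0.6] gap -0.0001 t 14.43
```

View pics/h4.png

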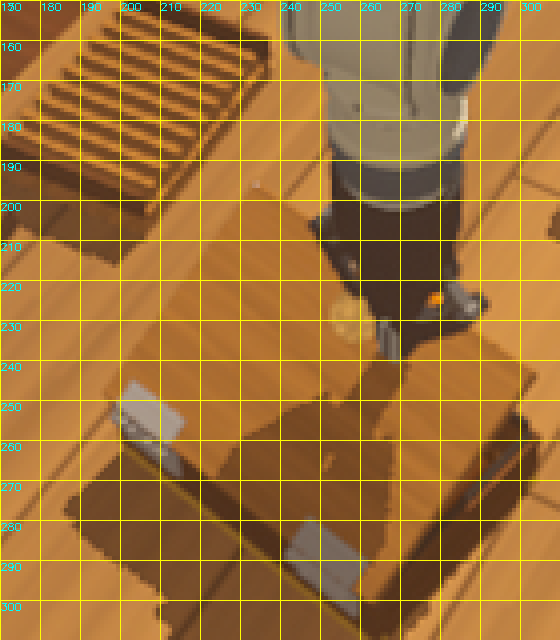

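Request:
apply_moves([
  [[-1.5,0,0],[-0.005,0.002,0],0],
  [[0,2,0.4],[0,0,0],0],
  [[0,1.7,0.4],[0,0,0],0],
  [[0,0,0],[0,0,0],0],
])

```text
clock: 14.92
tool_pos: [0.5148, 0.0537, 0.1712]
ee_rot: [1.34, 1.118, -1.338]
contact_force: [0.2, -0.4, 0.3]
finger_gap: 0.0001
```

Run:
```python
from h import *
p=np.load('caser.npy')
t=T(p,[0,-.0398,.1503])[0]; go(t,down(p[2]))
```

```text
shift cm (tool) [ 2.09 -0.29 -0.02] turn [ 0.     0.001 -0.002]
pos [0.5148 0.0537 0.1712] R
 [[ 0.002  0.984 -0.177]
 [-0.001 -0.177 -0.984]
 [-1.     0.002  0.001]] q [-5.800e-02  2.360e-01 -2.020e-01  1.131e+00 -1.000e-03  1.691e+00] F [ 0.2 -0.4  0.3] gap 0.0001 t 14.93
```

Request:
apply_moves([
  [[0.8,-0.3,0],[0,0.001,-0.002],0],
  [[0.6,0,0.1],[0,0,0],0],
  [[0.6,0,0.2],[0,0,0],0],
  [[0.6,0,0.2],[0,0,0],0],
  [[0.6,0,0.2],[0,0,0],0],
  [[0.6,0,0.2],[0,0,0],0],
  [[0.6,0,0.2],[0,0,0],0],
  [[0,0,0],[0,0,0],0],
])

```text
clock: 15.92
tool_pos: [0.5083, 0.0431, 0.1234]
ee_rot: [1.338, 1.122, -1.34]
contact_force: [0.5, -0.5, 0.2]
finger_gap: 0.0005
```

Run:
```python
from h import *
from bench import grab_frame
p=np.load('caser.npy')
im=grab_frame('side'); cv2.imwrite('pics/side12.png',im); cv2.imwrite('pics/h5.png',grid(im,190,180,310,310,5))
t=T(p,[0,-.0522,.1127])[0]; go(t,down(p[2]))
```

```text
shift cm (tool) [1.09 0.15 0.07] turn [ 0.001 -0.     0.002]
pos [0.5084 0.0432 0.1237] R
 [[-0.002  0.984 -0.177]
 [ 0.001 -0.177 -0.984]
 [-1.    -0.002 -0.   ]] q [-8.000e-02  2.610e-01 -2.980e-01  1.014e+00  1.000e-03  1.668e+00] F [-0.6 -0.2 -0.1] gap 0.0001 t 15.97
```

View pics/h5.png

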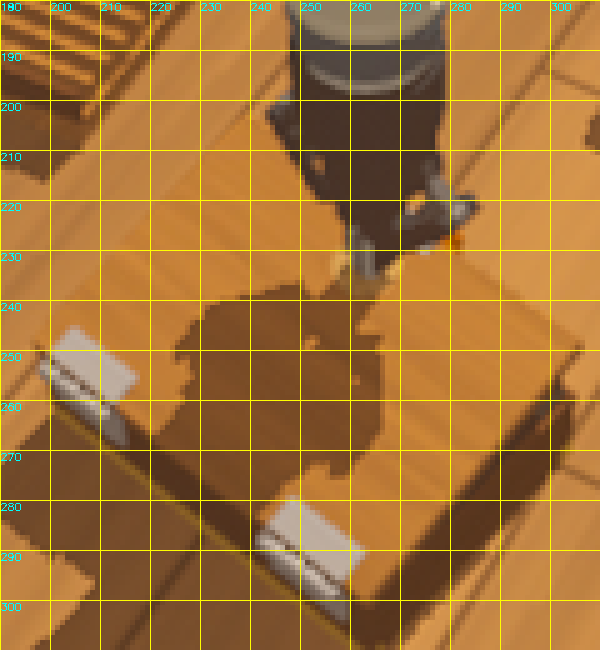

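Request:
apply_moves([
  [[0.4,0.15,0.1],[0,0,0],0],
  [[0.4,0,0],[0,0,0],0],
  [[0.3,0,0],[0,0,0],0],
])

```text
clock: 16.35
tool_pos: [0.51, 0.0418, 0.1124]
ee_rot: [1.339, 1.121, -1.34]
contact_force: [1.0, -0.4, 0.5]
finger_gap: 0.0004
```

Request:
apply_moves([
  [[0.2,0,0],[0,0,0],0],
  [[0.2,0,0],[0,0,0],0],
])

```text
clock: 16.6
tool_pos: [0.51, 0.0418, 0.1081]
ee_rot: [1.339, 1.121, -1.34]
contact_force: [-0.5, -0.4, 1.3]
finger_gap: 0.0001
```

Request:
apply_moves([
  [[0.2,0,0],[0,0,0],0],
])

```text
clock: 16.73
tool_pos: [0.51, 0.0418, 0.106]
ee_rot: [1.339, 1.121, -1.34]
contact_force: [0.1, -0.9, 0.6]
finger_gap: -0.0003
```

Request:
apply_moves([
  [[0.15,0,0],[0,0,0],0],
])

```text
clock: 16.85
tool_pos: [0.51, 0.0418, 0.1044]
ee_rot: [1.339, 1.121, -1.34]
contact_force: [0.5, -0.8, 1.2]
finger_gap: 0.0001
```

Request:
apply_moves([
  [[0.1,0,0],[0,0,0],0],
])

```text
clock: 16.98
tool_pos: [0.51, 0.0418, 0.1033]
ee_rot: [1.339, 1.121, -1.34]
contact_force: [0.3, -1.1, 1.8]
finger_gap: -0.0003
```

Request:
apply_moves([
  [[0.1,0,0],[0,0,0],0],
])

```text
clock: 17.1
tool_pos: [0.51, 0.0418, 0.1022]
ee_rot: [1.339, 1.121, -1.34]
contact_force: [-0.6, -1.2, 1.3]
finger_gap: 0.0003
```

Request:
apply_moves([
  [[0.1,0,0],[0,0,0],0],
])

```text
clock: 17.23
tool_pos: [0.5101, 0.0418, 0.1015]
ee_rot: [1.339, 1.12, -1.339]
contact_force: [-1.8, -1.3, 7.1]
finger_gap: 0.0
```

Request:
apply_moves([
  [[0.1,0,0],[0,0,0],0],
])

```text
clock: 17.35
tool_pos: [0.5101, 0.0417, 0.1009]
ee_rot: [1.339, 1.12, -1.339]
contact_force: [-3.8, -0.6, 8.3]
finger_gap: 0.0004
```

Request:
apply_moves([
  [[0.08,0,0],[0,0,0],0],
])

```text
clock: 17.48
tool_pos: [0.5101, 0.0416, 0.1007]
ee_rot: [1.339, 1.119, -1.339]
contact_force: [-3.0, -0.2, 8.0]
finger_gap: -0.0
```

Request:
apply_moves([
  [[0.08,0,0],[0,0,0],0],
])

```text
clock: 17.6
tool_pos: [0.5101, 0.0416, 0.1005]
ee_rot: [1.339, 1.119, -1.338]
contact_force: [-2.4, -0.9, 8.1]
finger_gap: -0.0003
```

Run:
```python
from h import *
for i in range(1): go([.51,.0418,.09])
```

```text
shift cm (tool) [ 1.05 -0.01 -0.02] turn 
pos [0.5101 0.0416 0.1005] R
 [[ 0.001  0.984 -0.177]
 [-0.001 -0.177 -0.984]
 [-1.     0.001  0.   ]] q [-8.200e-02  2.810e-01 -3.350e-01  9.540e-01 -1.000e-03  1.666e+00] F [-2.4 -0.9  8.1] gap -0.0003 t 17.6
```

Request:
apply_moves([
  [[0.11,0,0],[0,0,0],0],
])

```text
clock: 17.73
tool_pos: [0.5101, 0.0416, 0.1]
ee_rot: [1.339, 1.118, -1.338]
contact_force: [-3.6, -0.0, 8.2]
finger_gap: -0.0003
```

Request:
apply_moves([
  [[0.13,0,0],[0,0,0],0],
])

```text
clock: 17.85
tool_pos: [0.5101, 0.0415, 0.0994]
ee_rot: [1.339, 1.117, -1.338]
contact_force: [-3.0, -0.2, 9.5]
finger_gap: -0.0
```

Request:
apply_moves([
  [[0.13,0,0],[0,0,0],0],
])

```text
clock: 17.98
tool_pos: [0.51, 0.0414, 0.0988]
ee_rot: [1.339, 1.117, -1.337]
contact_force: [-4.4, -0.2, 10.4]
finger_gap: 0.0003
```

Request:
apply_moves([
  [[0.13,0,0],[0,0,0],0],
])

```text
clock: 18.1
tool_pos: [0.51, 0.0414, 0.0983]
ee_rot: [1.34, 1.116, -1.337]
contact_force: [-4.5, -0.6, 10.7]
finger_gap: -0.0001
```

Request:
apply_moves([
  [[0.14,0,0],[0,0,0],0],
])

```text
clock: 18.23
tool_pos: [0.51, 0.0413, 0.0976]
ee_rot: [1.34, 1.115, -1.336]
contact_force: [-3.8, 0.3, 10.7]
finger_gap: -0.0001
```

Request:
apply_moves([
  [[0.14,0,0],[0,0,0],0],
])

```text
clock: 18.35
tool_pos: [0.5099, 0.0413, 0.0971]
ee_rot: [1.34, 1.115, -1.336]
contact_force: [-4.4, -0.4, 11.0]
finger_gap: -0.0001
```

Request:
apply_moves([
  [[0.14,0,0],[0,0,0],0],
])

```text
clock: 18.48
tool_pos: [0.5099, 0.0412, 0.0965]
ee_rot: [1.34, 1.114, -1.335]
contact_force: [-4.1, -0.6, 10.0]
finger_gap: 0.0001
```

Request:
apply_moves([
  [[0.14,0,0],[0,0,0],0],
])

```text
clock: 18.6
tool_pos: [0.5099, 0.0412, 0.0958]
ee_rot: [1.34, 1.113, -1.335]
contact_force: [-3.2, -1.8, 9.0]
finger_gap: -0.0
```

Run:
```python
from h import *
from bench import grab_frame
im=grab_frame('side'); cv2.imwrite('pics/side13.png',im); a=grid(im,250,200,310,270,8)
im=grab_frame('top'); cv2.imwrite('pics/top13.png',im); cv2.imwrite('pics/i1.png',np.hstack([a[:480],grid(im,240,190,290,250,8)[:480]]))
p=np.load('caser.npy'); go([.51,.0418,.09],down(p[2]))
```

```text
shift cm (tool) [ 0.57 -0.01 -0.07] turn [ 0.     0.002 -0.007]
pos [0.5099 0.0411 0.0958] R
 [[ 0.007  0.984 -0.177]
 [-0.003 -0.177 -0.984]
 [-1.     0.007  0.002]] q [-0.082  0.282 -0.347  0.934 -0.002  1.666] F [-2.5 -0.7  9.2] gap -0.0002 t 18.7
```

View pics/i1.png

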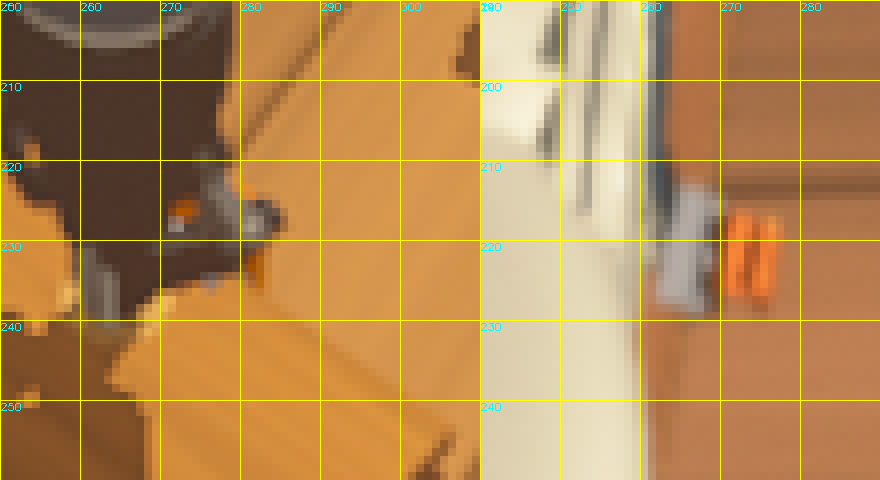

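Request:
apply_moves([
  [[0.13,0,0],[0,0,0],0],
])

```text
clock: 18.82
tool_pos: [0.5099, 0.0411, 0.0952]
ee_rot: [1.341, 1.112, -1.335]
contact_force: [-4.8, -0.1, 11.0]
finger_gap: 0.0
```

Request:
apply_moves([
  [[0.13,0,0],[0,0,0],0],
])

```text
clock: 18.95
tool_pos: [0.5099, 0.041, 0.0948]
ee_rot: [1.341, 1.112, -1.334]
contact_force: [-4.4, -0.2, 12.5]
finger_gap: -0.0001
```

Request:
apply_moves([
  [[0.13,0,0],[0,0,0],0],
])

```text
clock: 19.08
tool_pos: [0.5099, 0.041, 0.0945]
ee_rot: [1.341, 1.111, -1.333]
contact_force: [-5.4, -1.0, 13.9]
finger_gap: -0.0001
```

Request:
apply_moves([
  [[0.14,0,0],[0,0,0],0],
])

```text
clock: 19.2
tool_pos: [0.5099, 0.041, 0.0941]
ee_rot: [1.341, 1.11, -1.332]
contact_force: [-5.4, -1.5, 14.2]
finger_gap: 0.0
```

Request:
apply_moves([
  [[0.14,0,0],[0,0,0],0],
])

```text
clock: 19.32
tool_pos: [0.5098, 0.041, 0.0938]
ee_rot: [1.342, 1.109, -1.332]
contact_force: [-5.1, 0.2, 15.6]
finger_gap: -0.0001
```

Run:
```python
from h import *
from bench import grab_frame
im=grab_frame('top'); cv2.imwrite('pics/top14.png',im)
im2=cv2.imread('pics/top13.png'); im0=cv2.imread('pics/top0.png')
cv2.imwrite('pics/i2.png',np.hstack([grid(i,256,205,284,237,9,5) for i in(im0,im2,im)]))
s=st(); print(s['contact_force'],s['tool_pos'],s['moment'])
```

```text
[-4.34975966 -0.74588198 14.29733457] [0.50983249 0.04098532 0.09383686] [-0.16410519  1.05357354 -0.04388568]
```

View pics/i2.png

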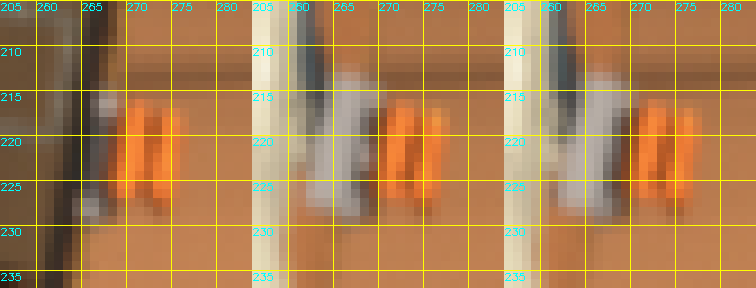

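Request:
apply_moves([
  [[0.15,0,0],[0,0,0],0],
])

```text
clock: 19.5
tool_pos: [0.5098, 0.0409, 0.0934]
ee_rot: [1.342, 1.108, -1.331]
contact_force: [-5.0, 0.1, 13.6]
finger_gap: -0.0001
```

Request:
apply_moves([
  [[0.15,0,0],[0,0,0],0],
])

```text
clock: 19.62
tool_pos: [0.5098, 0.0409, 0.0931]
ee_rot: [1.342, 1.107, -1.33]
contact_force: [-5.5, -0.4, 12.9]
finger_gap: 0.0002
```

Run:
```python
from h import *
from bench import grab_frame
im=grab_frame('top'); cv2.imwrite('pics/top15.png',im)
im2=cv2.imread('pics/top14.png'); im0=cv2.imread('pics/top0.png')
cv2.imwrite('pics/i3.png',np.hstack([grid(i,256,205,284,237,9,5) for i in(im0,im2,im)]))
p=np.load('caser.npy'); go([.51,.0418,.09],down(p[2]))
```

```text
shift cm (tool) [ 0.3   0.   -0.09] turn [ 0.001  0.002 -0.014]
pos [0.5098 0.0409 0.093 ] R
 [[ 0.013  0.984 -0.177]
 [-0.005 -0.177 -0.984]
 [-1.     0.014  0.002]] q [-0.082  0.281 -0.358  0.919 -0.004  1.666] F [-3.3 -1.1 11.6] gap 0.0003 t 19.68
```

View pics/i3.png

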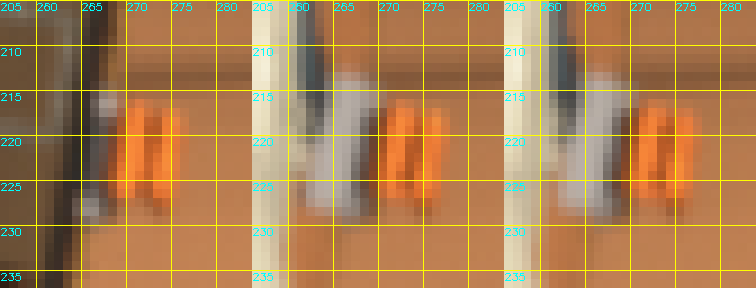

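```bash
cat > clip.py <<'E'
from h import *
import sys
for n in sys.argv[1:]:
    im=cv2.imread(f'pics/{n}.png').astype(np.float32)
    o=(im[...,2]-im[...,0])[216:228,262:284].mean(0); print(n,[int(v) for v in o])
E
python3 clip.py top0 top4 top5 top13 top14 top15
```

```text
top0 [34, 23, 14, 11, 13, 31, 79, 142, 173, 168, 142, 155, 171, 153, 118, 105, 103, 103, 103, 104, 104, 104]
top4 [33, 22, 14, 11, 13, 31, 77, 140, 172, 166, 139, 152, 169, 151, 116, 103, 101, 102, 102, 102, 102, 102]
top5 [33, 23, 14, 10, 13, 31, 77, 140, 172, 166, 139, 153, 170, 152, 116, 103, 102, 102, 102, 102, 102, 102]
top13 [31, 18, 17, 16, 15, 15, 25, 58, 123, 168, 170, 148, 150, 168, 158, 123, 104, 102, 101, 102, 102, 102]
top14 [29, 18, 17, 16, 16, 15, 25, 63, 123, 167, 170, 148, 150, 169, 159, 124, 105, 102, 102, 102, 102, 102]
top15 [35, 19, 16, 17, 16, 15, 27, 69, 131, 168, 168, 145, 152, 168, 154, 119, 103, 102, 102, 102, 102, 102]
```

Request:
apply_moves([
  [[0.15,0,0],[0,0,-0.004],0],
])

```text
clock: 19.8
tool_pos: [0.5098, 0.0409, 0.0925]
ee_rot: [1.341, 1.11, -1.332]
contact_force: [-2.6, -0.1, 11.1]
finger_gap: -0.0001
```

Request:
apply_moves([
  [[0.15,0,0],[0,0,-0.004],0],
])

```text
clock: 19.92
tool_pos: [0.5099, 0.0408, 0.0922]
ee_rot: [1.34, 1.112, -1.335]
contact_force: [-4.9, -0.3, 16.9]
finger_gap: -0.0001
```

Request:
apply_moves([
  [[0.15,0,0],[0,0,-0.004],0],
])

```text
clock: 20.05
tool_pos: [0.5099, 0.0408, 0.092]
ee_rot: [1.339, 1.114, -1.337]
contact_force: [-6.1, -0.6, 17.8]
finger_gap: -0.0001
```

```bash
python3 - <<'E'
from h import *
from bench import grab_frame
im=grab_frame('top'); cv2.imwrite('pics/top16.png',im)
p=np.load('caser.npy'); go([.51,.0418,.09],down(p[2]))
E
python3 clip.py top0 top16
```

```text
shift cm (tool) [ 0.19 -0.01 -0.1 ] turn [ 0.001  0.003 -0.005]
pos [0.5099 0.0408 0.0919] R
 [[ 0.004  0.984 -0.177]
 [-0.003 -0.177 -0.984]
 [-1.     0.005  0.003]] q [-0.083  0.287 -0.351  0.928 -0.003  1.666] F [-5.3 -0.1 17.3] gap 0.0002 t 20.1
top0 [34, 23, 14, 11, 13, 31, 79, 142, 173, 168, 142, 155, 171, 153, 118, 105, 103, 103, 103, 104, 104, 104]
top16 [31, 16, 15, 16, 17, 26, 67, 135, 170, 170, 142, 153, 169, 151, 116, 103, 102, 102, 101, 102, 102, 102]
```

Request:
apply_moves([
  [[-0.2,0,0],[0,0,0],0],
  [[-0.3,0,0],[0,0,0],0],
  [[-1,0,0],[0,0,0],0],
  [[-4,0,0],[0,0,0],0],
  [[-6,0,0],[0,0,0],0],
  [[-6,0,0],[0,0,0],0],
  [[-3,0,0],[0,0,0],0],
  [[0,5,-5],[0,0,0],0],
  [[0,5,-5],[0,0,0],0],
  [[0,5,-5],[0,0,0],0],
  [[0,0,0],[0,0,0],0],
])

```text
clock: 21.48
tool_pos: [0.6655, 0.1509, 0.3071]
ee_rot: [1.342, 1.111, -1.335]
contact_force: [-1.0, -0.9, -0.7]
finger_gap: 0.0002
```

```bash
python3 - <<'E'
from h import *
from bench import grab_frame
im=grab_frame('top'); cv2.imwrite('pics/top17.png',im); cv2.imwrite('pics/j1.png',grid(im,170,155,290,260,5))
im=grab_frame('side'); cv2.imwrite('pics/side17.png',im); 
p=np.load('caser.npy'); 
a=cv2.resize(im[200:312,180:312],None,fx=5,fy=5,interpolation=cv2.INTER_NEAREST)
for th,c in((.03,(0,255,0)),(.1,(255,0,255))): wire(a,'side',T(np.load('case.npy'),lidbox(th)),c,5,(180,200))
cv2.imwrite('pics/j2.png',a)
go([.51,.0418,.09])
E
python3 clip.py top0 top17
```

```text
shift cm (tool) [ 21.85 -13.35  13.29] turn 
pos [0.6631 0.1491 0.3096] R
 [[ 0.01   0.984 -0.18 ]
 [-0.003 -0.18  -0.984]
 [-1.     0.01   0.001]] q [ 0.1    0.489  0.537  1.609 -0.004  1.851] F [-1.3 -1.3  0.5] gap -0.0003 t 21.57
top0 [34, 23, 14, 11, 13, 31, 79, 142, 173, 168, 142, 155, 171, 153, 118, 105, 103, 103, 103, 104, 104, 104]
top17 [57, 26, 16, 14, 15, 22, 58, 120, 160, 159, 126, 137, 158, 136, 103, 91, 90, 90, 90, 90, 91, 90]
```

View pics/j1.png

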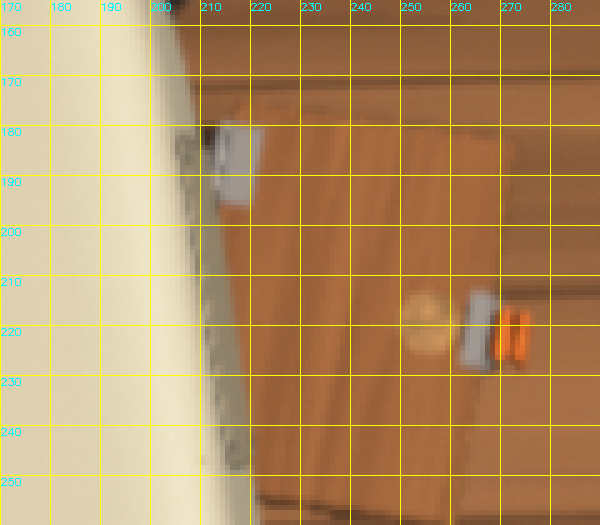

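View pics/j2.png

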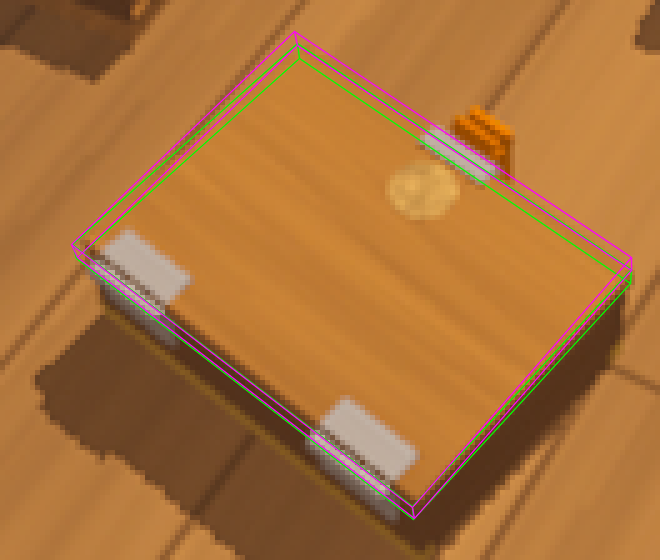

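View pics/side17.png

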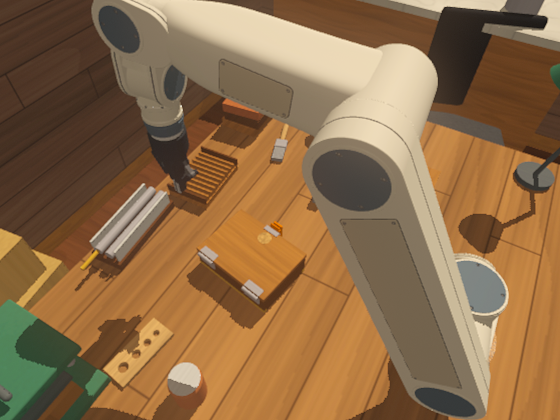

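Request:
apply_moves([
  [[0,-3,0],[0,0,0],0],
  [[0,-3,3],[0,0,0],0],
  [[0,-3,5],[0,0,0],0],
  [[0,-3,5],[0,0,0],0],
  [[0,-3,5],[0,0,0],0],
  [[0,-3,5],[0,0,0],0],
  [[0,-3,5],[0,0,0],0],
  [[0,-2,5],[0,0,0],0],
  [[0,-2,5],[0,0,0],0],
  [[0,-2,5],[0,0,0],0],
  [[0,-2,5],[0,0,0],0],
  [[0,0,5],[0,0,0],0],
  [[0,0,0],[0,0,0],0],
])

```text
clock: 23.2
tool_pos: [0.249, -0.3281, 0.318]
ee_rot: [1.349, 1.077, -1.333]
contact_force: [0.2, -0.1, 0.1]
finger_gap: -0.0002
```

```bash
python3 - <<'E'
from h import *
from bench import grab_frame
im=grab_frame('top'); cv2.imwrite('pics/top18.png',im)
im=grab_frame('side'); cv2.imwrite('pics/side18.png',im)
a=cv2.imread('pics/side17.png'); b=im
print('lid region diff',np.abs(a[205:310,195:310].astype(int)-b[205:310,195:310]).mean(2).max(), )
cv2.imwrite('pics/k1.png',np.hstack([grid(i,230,200,300,260,5) for i in(a,b)]))
go([.51,.0418,.09])
E
python3 clip.py top0 top18
```

```text
lid region diff 38.333333333333336
shift cm (tool) [ 22.84  17.91 -41.31] turn 
pos [ 0.2499 -0.3258  0.3183] R
 [[ 0.029  0.982 -0.188]
 [-0.02  -0.187 -0.982]
 [-0.999  0.033  0.014]] q [-1.134 -0.017 -0.12   1.438  0.018  0.626] F [ 0.3  0.8 -0.2] gap -0.0001 t 23.3
top0 [34, 23, 14, 11, 13, 31, 79, 142, 173, 168, 142, 155, 171, 153, 118, 105, 103, 103, 103, 104, 104, 104]
top18 [68, 31, 20, 18, 18, 26, 69, 139, 172, 173, 148, 158, 173, 156, 122, 108, 107, 107, 107, 107, 107, 107]
```

View pics/k1.png

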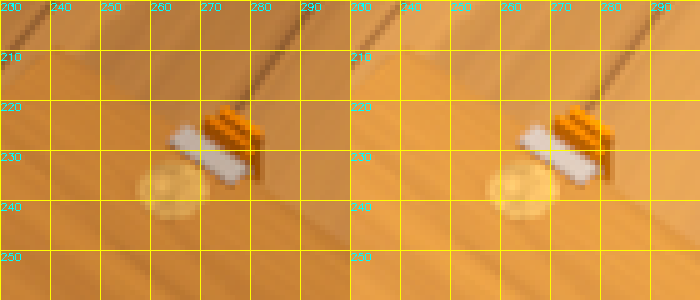

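View pics/top18.png

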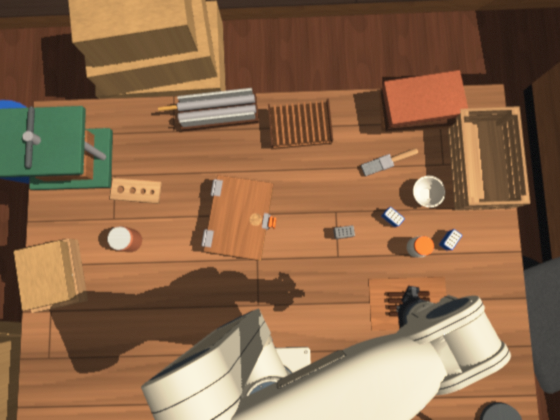

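```bash
python3 -c "
from bench import workorder
print(workorder.job_done())"
```

```text
the job is handed in; nothing more can be done
None
```

The fresh cartridge is standing in the white holder and the lid is shut under the orange catch. I handed the job in at about 23 s, with the arm clear of everything.

- **Cartridge:** Of the three blue cartridges I took the leftmost one, at top-view pixel (367,195). The last picture before the lid closed shows it seated in the holder.
- **Lid and catch:** I swung the lid down from behind and pressed on the cork spot. The highest force reading was about 19 N, measured at the end of each step. The catch was pushed out about 1 px and then sprang back to its rest position. After I let go, the lid stayed down at roughly 0.03–0.05 rad, and both lid and catch looked the same about 1.7 s later.
- **Other things on the bench:** In the last top view the spent cartridge, the other two blue cartridges, jar, bowl, brush, gauge and tin show no visible movement.

**Checks that disagreed:** The two cameras differed by about 2–3 mm on where the holder was. I corrected for that by comparing the held cartridge with the holder in both views before lowering it. The pictures before and after that 1.7 s did not match exactly, but the whole scene changed brightness, and I saw no movement.

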